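Load the reference cartridge into the tube reader

ROBOT

A 6-joint arm with a two-finger parallel gripper is mounted at the origin on the work surface. World frame = base frame: x ahead of the robot, y to its left, z up, the work surface at z = 0. Lengths are in m, angles in rad, forces in N, time in s.
With the tool pointing down it reaches from about 0.35 to 0.975 m from the base axis. Payload 4.9 kg.
Tool frame: the origin (TCP) lies at the very end of the fingers, on their centre line; the grasp point (between the pads) lies 19 mm behind it (manip.tcp_to_grasp is the distance from the TCP to the grasp point, in m); z points along the fingers, y is the direction in which the jaws open and shut (so a half turn about z gives the same grasp; the last joint's range is limited). The gripper opens to 85 mm and grips with 20 to 120 N. Pads are 22 mm wide; open, the fingers measure 114 mm over their backs; the gripper's body (76 mm by 85 mm) begins 54 mm behind the grasp point. The pads swing forward as they close: fully open they stand 13 mm farther back than shut.
Start: joints at [1.07, 0.053, 1.613, -0, 1.476, -0.119], TCP at [0.233, 0.58, 0.201] pointing down, gripper open.
Joint ranges: [-3.01, 3.01], [-1.01, 2.22], [0.06, 2.58], [-1.02, 4.17], [0.09, 2.62], [-3.14, 3.14]. Speed limits (rad/s): [2.57, 2.57, 3.14, 3.14, 3.14, 3.14].

INTERFACE

Orientations are given as a unit quaternion [w, x, y, z].
In Python, from plant import sensors, cams, job, finder, manip gives the robot as it stands.
- The arm moves only by the shell command python3 -m pendant 'ROWS'. ROWS is JSON, a list of rows, each an object of numbers: "wx", "wy", "wz": the turn, a rotation vector about the tool's x, y, z in degrees; "dx", "dy", "dz": the shift along the tool's x, y, z in m; "hand": the gripper's target within -1 to 1 (fully open at 1, half-way at 0, shut at -1). A call has 1 to 20 rows; each row is the pose to reach, as a shift and turn from the pose commanded when the call began, along the tool's axes at that moment; what a row does not reach only later rows make up. A row lasts 1/12 s, in which the tool goes at most 41.7 mm and 7.16 degrees, less where a joint would pass 70% of its speed; a pose out of reach is approached as far as the arm can. A call with a gripper value outside its range is refused whole. The fingers move at their own pace and stop on an object; the grip force is fixed at half the most. Time passes only in rows, so rows that repeat a pose let the fingers close. It gives the time, the measured TCP pose, the force and the opening at its end, in the units of the state.
- sensors.state(): the state, without advancing time (a new reading comes with each control period).
- cams.grab_frame(name): name is "side" or "top" or "wrist"; returns (picture, depth): 384x512x3 uint8, red, green, blue; 384x512 float32, m along the optical axis (not along the pixel's ray), 0 where there is no reading.
- cams.calibration(name): a dict with "fov_y" (degrees; the focal length in pixels is half the picture's height over the tangent of half this angle, whatever the lens; pixels are square), "cx", "cy" (the principal point, pixels), "pose" (4x4, takes a point from camera to world coordinates); the wrist camera has in their place "hand_eye" (4x4, takes a point from camera to tool coordinates, whose origin is the TCP and whose axes are the flange's). Camera axes: x right, y down, z forward; pixel columns grow to the right and rows downward; lengths in m; the calibration is good to about 2 mm. A picture is of the moment at which its call begins: read the wrist's pose just before it. calibration takes no time and is no camera call.
- job.job_done(): hands the job in, once; it reports no verdict.
Trained networks look in the newest picture that a camera, given by its name, has taken for a name from the list of things; names that differ only in an ending like _2 or _b are one class to them, and where a whole thing is asked for, a point or a joint stands for the part that bears it (a point fixed in the world has none). Each returns a list of dicts, best first, with "score" (0 to 1); they miss things now and then, are a little off and sometimes report something else, mostly with a low value. They report only what shows in the picture. A call takes as long as a camera call.
- finder.look_for(camera, thing): "position" ([x, y, z] in m, in world coordinates, good to about 4 mm: the middle of the surface that is visible of it).
The state is a dict: "time": time; "joint_pos": joint angles; "joint_vel": joint speeds; "joint_efforts": joint torques, N m; "tool_pos": TCP position; "tool_rot": TCP orientation; "contact_force": force on the tool from outside, world axes, zero at the start; "ft_torque": the same for the moment, N m; "gripper_width": opening from 0.0 (shut) to 1.0 (fully open).
Only numpy, scipy, OpenCV 4.12 (cv2) and the standard library are available. Lean on these libraries where they do the work, as an engineer would, in place of code of your own. Each camera call takes 0.05 s, during which the arm holds its last target. There are 200 camera calls.

TASK

For the reader's daily check, lift the blue-capped reference cartridge out of the cradle, lay it gently in the open part of the reader's V-groove, amber window end towards the hood, and let go of it there. Then push it gently along the groove by its blue tail, under the hood, until you feel it come up against the brass stop, and leave it resting there; do not shift the stop, which slips if pushed hard. Leave the yellow-capped cartridge and everything else on the bench where they are.

Things in the scene. Friction and masses are not known exactly. Their poses are not given: they have to be found in the camera images.
- cartridge_center (a point): cartridge to load: lying steel cylinder, 120 mm long, 26 mm diameter, 0.2 to 0.42 kg, BLUE cap band at its tail, amber glass window near its front end. Point: its centre, on its axis. x axis: along the cylinder from blue tail to window end (it may be rolled about it). Starts in either place of the cradle, axis 34 mm above the table. In the groove it drags with about 1 to 5 N.
- cartridge_front (a point): centre of the flat end face at the cartridge's window end, 60 mm from its centre along +x
- cartridge_tail (a point): centre of the flat end face at the cartridge's blue tail, 60 mm from its centre along -x; with the cartridge home it stands 8 to 43 mm out of the hood. The last 12 mm are 24 mm in diameter
- cartridge_b_center (a point): the other cartridge, to be left alone: same shape and size, YELLOW cap band. Point and axes as for the first.
- cradle: white twin cradle fixed to the table, 110 x 150 mm, base 5 mm thick; origin centre of underside. Carries two cartridges along its x axis, at y = +45 and -45 mm, each on two 12 mm thick V saddles at x = -38 and +38 mm (tops 28 mm above the table); the 64 mm between the saddles is free for fingers.
- reader: tube reader fixed to the table: straight 90 degree aluminium V-groove along its x axis (y = 0, x = -150 to +150 mm) on a 75 mm wide base 12 mm thick. Origin: on the table, below the hood's mouth, on the groove's centre line; +x is the way a cartridge is pushed in. A cartridge in the groove has its axis 55 mm above the table; the groove's edges are at 50 mm.
- groove (a point): centre of a cartridge lying in the open groove with its middle over the finger notch: 75 mm before the hood's mouth, 55 mm above the table; axes as the reader's. The groove is interrupted 22 mm either side of this point, free down to the base, so that fingers can hold the middle of a cartridge there.
- mouth (a point): mouth of the hood, on the cartridge's axis, 55 mm above the table; axes as the reader's. From here to 155 mm further along +x a hood (blue walls 55 mm apart inside, clear slotted top 85 mm above the table) covers the groove; a white box 70 mm high stands beside it at y = -33 to -148 mm. On the -x side the groove is open from above.
- stop: brass stop block under the hood; origin: centre of its face towards the mouth, 108 to 120 mm inside, axes as the reader's; orange knob on top, 18 mm wide, top 103 mm above the table. Held by a friction clamp: slips along +x if pushed with over 12 N. A 12 mm thick sleeve, screwed out by an unreported 8 to 28 mm from this face, ends in a 6 mm thin sprung tip 3 mm further out (0.3 to 0.8 N).
- bottle: bystander: clear bottle with a blue cap, 56 mm across, 130 mm tall; origin centre of its underside
- jar: bystander: amber jar with a red cap, 60 mm across, 80 mm tall; origin centre of its underside
- timer: bystander: white lab timer, 50 x 70 x 22 mm; origin centre of its underside
- slide_box: bystander: green slide box, 80 x 95 x 30 mm; origin centre of its underside
- pen_cup: bystander: blue cup with pens, 76 mm across, 135 mm tall with the pens; origin centre of its underside
- stapler: bystander: stapler, 90 x 35 x 29 mm; origin centre of its underside

How it is judged:
On the way:
1. the blue-capped cartridge lies in the open part of the groove, window end towards the hood, and has been let go (y of cartridge_center in the frame of reader between -0.004 and 0.004 m and z of cartridge_center in the frame of reader between 0.05 and 0.059 m and angle between the x axis of cartridge_center and the x axis of reader, either way round below 0.06 rad and x of cartridge_center in the frame of reader between -0.105 and -0.01 m and x of cartridge_front in the frame of reader above -0.05 m and contact force between cartridge and the fingers below 0.1 N), for 0.25 s.
At the end, for the whole second after the job is handed in: Blue-capped cartridge at rest and released in the V-groove (4 mm, 0.06 rad), window end foremost, its front within 1.5 mm of the stop's face; the stop within 2.5 mm of its first setting, the yellow-capped cartridge within 10 mm and the bystanders within 20 mm of where they were (y of cartridge_center in the frame of reader between -0.004 and 0.004 m and z of cartridge_center in the frame of reader between 0.05 and 0.059 m and angle between the x axis of cartridge_center and the x axis of reader, either way round below 0.06 rad and x of cartridge_front in the frame of stop between -0.034 and -0.004 m and contact force between cartridge and stop above 0.15 N and linear speed of cartridge below 0.01 m/s and contact force between cartridge and the fingers below 0.1 N and distance of stop from where it was at the start of the episode below 0.0025 m and distance of cartridge_b_center from where it was at the start of the episode below 0.01 m and distance of each of bottle, jar, timer, slide_box, pen_cup, stapler from where it was at the start of the episode below 0.02 m); the robot touches nothing.
It fails at once if the stop is shifted out of its setting by more than 2.5 mm (distance of stop from where it was at the start of the episode above 0.0025 m).
It fails at once if the cartridge is slammed or dropped into the reader (over 45 N) (contact force between cartridge and reader above 45 N).
It fails at once if the yellow-capped cartridge is disturbed (over 10 mm) (distance of cartridge_b_center from where it was at the start of the episode above 0.01 m).
It fails at once if a bystander is moved by more than 20 mm (distance of any of bottle, jar, timer, slide_box, pen_cup, stapler from where it was at the start of the episode above 0.02 m).
It also fails if it takes over 56 s, if anything falls off the work surface, if the arm or the gripper's body presses on something with over 40 N, if the wrist force passes 120 N, or if a joint passes its speed limit or range.

## Working session

There is one attempt and no reset: what is moved stays moved. The work goes in short steps, Python scripts to look and compute and a shell command to move; the robot and the scene stay as the last step left them, time stands still between calls to the robot, and variables do not carry over. Pictures are saved under pics/ and viewed, about 8 in all and at most 12, crops included, and the job is handed in when it is done.

```bash
ls; mkdir -p pics; cat > h.py <<'E'
import numpy as np, cv2
from plant import sensors, cams, job, finder, manip
from scipy.spatial.transform import Rotation as R
def T_tool():
    s=sensors.state(); T=np.eye(4); q=s['tool_rot']; T[:3,:3]=R.from_quat([q[1],q[2],q[3],q[0]]).as_matrix(); T[:3,3]=s['tool_pos']; return T
def grab(n):
    T=T_tool(); im,d=cams.grab_frame(n); c=cams.calibration(n)
    P=c['pose'] if 'pose' in c else T@np.array(c['hand_eye'])
    return im,d,c,np.array(P)
def cloud(d,c,P):
    f=d.shape[0]/2/np.tan(np.radians(c['fov_y'])/2)
    v,u=np.mgrid[:d.shape[0],:d.shape[1]]
    X=np.stack([(u-c['cx'])/f*d,(v-c['cy'])/f*d,d,np.ones_like(d)],-1)@P.T
    X=X[...,:3]; X[d==0]=np.nan; return X
def save(n,im): cv2.imwrite('pics/'+n+'.png',im[...,::-1])
E
python3 - <<'E'
from h import *
s=sensors.state(); print({k:np.round(v,3) for k,v in s.items()})
T=[]
for n in ['top','side']:
    im,d,c,P=grab(n); np.savez(n+'.npz',im=im,X=cloud(d,c,P)); T.append(im)
    for t in ['cartridge_center','cradle','reader','stop','mouth','cartridge_tail','cartridge_front']:
        try: print(n,t,[(np.round(r['position'],3).tolist(),round(r['score'],2)) for r in finder.look_for(n,t)[:3]])
        except Exception as e: print(n,t,e)
save('top',T[0]); save('side',T[1])
E
```

```text
pics
{'time': np.float64(0.0), 'joint_pos': array([ 1.07 ,  0.053,  1.614,  0.   ,  1.476, -0.119]), 'joint_vel': array([-0.001, -0.002,  0.001, -0.   ,  0.001,  0.002]), 'joint_efforts': array([ 0.0000e+00, -3.9370e+01, -3.7017e+01, -0.0000e+00,  7.0000e-03,
       -0.0000e+00]), 'tool_pos': array([0.233, 0.579, 0.199]), 'tool_rot': array([-0.   ,  0.19 ,  0.982, -0.001]), 'contact_force': array([-0.448,  0.419,  0.485]), 'ft_torque': array([-0.032, -0.018,  0.035]), 'gripper_width': np.float64(0.997)}
top cartridge_center [([0.5, -0.335, 0.046], 0.84)]
top cradle [([0.507, -0.296, 0.01], 0.56)]
top reader [([0.606, 0.137, 0.07], 0.72), ([0.433, 0.347, 0.084], 0.24)]
top stop [([0.551, 0.174, 0.103], 0.56)]
top mouth [([0.604, 0.138, 0.07], 0.81)]
top cartridge_tail [([0.502, -0.335, 0.042], 0.78), ([0.403, 0.144, 0.025], 0.66)]
top cartridge_front [([0.503, -0.336, 0.043], 0.71)]
side cartridge_center [([0.506, -0.343, 0.041], 0.8)]
side cradle [([0.506, -0.294, 0.005], 0.98)]
side reader [([0.601, 0.11, 0.048], 0.74)]
side stop []
side mouth [([0.601, 0.109, 0.049], 0.9)]
side cartridge_tail [([0.502, -0.344, 0.043], 0.72), ([0.506, -0.297, 0.006], 0.54)]
side cartridge_front [([0.503, -0.343, 0.044], 0.61), ([0.598, 0.109, 0.046], 0.29)]
```

View pics/top.png

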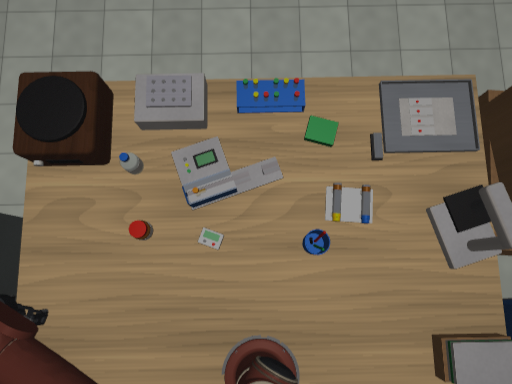

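View pics/side.png

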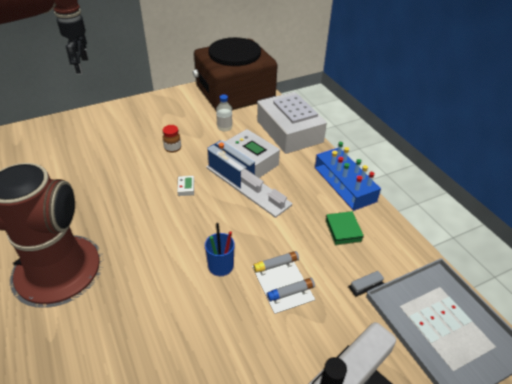

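The top view shows the blue cartridge at (366,203) with its tail towards the robot and its amber end away. Yellow is at (337,203). The hood is at (210,190) with the orange knob at (195,190), and the open groove runs right to (280,175), so the push goes roughly world +y. The side view agrees.

```bash
python3 - <<'E'
from h import *
z=np.load('top.npz'); X=z['X']; im=z['im'].astype(int)
def pca(Q):
    m=Q.mean(0); w,V=np.linalg.eigh(np.cov((Q-m).T)); return m,V[:,-1],np.sqrt(w)
# cartridges
for nm,(u0,u1) in dict(blue=(354,376),yel=(328,346)).items():
    Q=X[178:228,u0:u1].reshape(-1,3); Q=Q[Q[:,2]>0.036]; m,v,w=pca(Q[:,:2]); v=v*np.sign(v[0]); t=(Q[:,:2]-m)@v
    print(nm,len(Q),m,np.degrees(np.arctan2(v[1],v[0])),t.min(),t.max(),np.percentile(Q[:,2],[50,95]))
# reader region, open part
for r in (165,170,175,180,185): print(r,[(u,np.round(X[r,u],3).tolist()) for u in range(236,288,8)])
# hood walls / top: blue pixels
b=(im[...,2]>im[...,0]+25)&(X[...,2]>0.05)
b[:, :175]=0; b[:,260:]=0; b[:160]=0; b[215:]=0
Q=X[b]; m,v,w=pca(Q[:,:2]); v=v*np.sign(v[1]); t=(Q[:,:2]-m)@v; print('hood',len(Q),m,np.degrees(np.arctan2(v[1],v[0])),t.min(),t.max())
o=(im[...,0]>170)&(im[...,0]>im[...,2]+80)&(X[...,2]>0.09); o[:, :175]=0;o[:,260:]=0;o[:160]=0;o[215:]=0
print('knob',o.sum(),X[o].mean(0))
E
```

```text
blue 307 [ 0.50441362 -0.33462667] -4.22778694542731 -0.059539113407006974 0.06004973058037176 [0.04455907 0.04955211]
yel 313 [ 0.51249928 -0.24561083] -4.47243963511844 -0.06034663838057313 0.059880633400872005 [0.04445996 0.04948203]
165 [(236, [0.647, 0.067, -0.003]), (244, [0.645, 0.041, 0.001]), (252, [0.642, 0.015, 0.012]), (260, [0.642, -0.011, 0.011]), (268, [0.633, -0.036, 0.047]), (276, [0.634, -0.061, 0.04]), (284, [0.642, -0.089, 0.003])]
170 [(236, [0.629, 0.067, -0.002]), (244, [0.625, 0.041, 0.014]), (252, [0.626, 0.015, 0.009]), (260, [0.624, -0.011, 0.017]), (268, [0.618, -0.035, 0.042]), (276, [0.615, -0.06, 0.053]), (284, [0.625, -0.089, 0.004])]
175 [(236, [0.602, 0.065, 0.05]), (244, [0.603, 0.04, 0.041]), (252, [0.61, 0.015, 0.006]), (260, [0.608, -0.01, 0.013]), (268, [0.607, -0.036, 0.015]), (276, [0.608, -0.062, 0.011]), (284, [0.61, -0.088, -0.002])]
180 [(236, [0.587, 0.066, 0.041]), (244, [0.586, 0.041, 0.046]), (252, [0.592, 0.016, 0.014]), (260, [0.592, -0.01, 0.014]), (268, [0.591, -0.036, 0.014]), (276, [0.592, -0.061, 0.01]), (284, [0.593, -0.088, 0.001])]
185 [(236, [0.571, 0.066, 0.046]), (244, [0.576, 0.042, 0.015]), (252, [0.577, 0.016, 0.007]), (260, [0.576, -0.01, 0.009]), (268, [0.577, -0.036, 0.002]), (276, [0.576, -0.061, 0.005]), (284, [0.577, -0.088, -0.002])]
hood 114 [0.530377   0.15758344] 96.81262321133529 -0.09213142447162707 0.06580583658724681
knob 0 [nan nan nan]<stdin>:16: RuntimeWarning: Mean of empty slice.
  ret = um.true_divide(
```

```bash
cat >> h.py <<'E'
def rel(pos,yaw):
    "shift/turn in tool axes to TCP pos, tool down, tool x at yaw deg"
    T=T_tool(); y=np.radians(yaw); G=np.array([[np.cos(y),np.sin(y),0],[np.sin(y),-np.cos(y),0],[0,0,-1]])
    d=T[:3,:3].T@(np.array(pos)-T[:3,3]); w=np.degrees(R.from_matrix(T[:3,:3].T@G).as_rotvec())
    print('d',d.round(4),'w',w.round(2),'tcp',T[:3,3].round(4),'yaw',np.degrees(np.arctan2(T[1,0],T[0,0])).round(2))
E
python3 -c "
from h import *
rel([.60,.04,.30],105.5); print(cams.calibration('wrist'))"
R='{"dx":-0.542,"dy":-0.363,"dz":-0.101,"wz":52.6,"hand":1}'
python3 -m pendant '[{"dx":-0.542,"dy":-0.363,"dz":-0.101,"wz":52.6,"hand":1},{"dx":-0.542,"dy":-0.363,"dz":-0.101,"wz":52.6,"hand":1},{"dx":-0.542,"dy":-0.363,"dz":-0.101,"wz":52.6,"hand":1},{"dx":-0.542,"dy":-0.363,"dz":-0.101,"wz":52.6,"hand":1},{"dx":-0.542,"dy":-0.363,"dz":-0.101,"wz":52.6,"hand":1},{"dx":-0.542,"dy":-0.363,"dz":-0.101,"wz":52.6,"hand":1},{"dx":-0.542,"dy":-0.363,"dz":-0.101,"wz":52.6,"hand":1},{"dx":-0.542,"dy":-0.363,"dz":-0.101,"wz":52.6,"hand":1},{"dx":-0.542,"dy":-0.363,"dz":-0.101,"wz":52.6,"hand":1},{"dx":-0.542,"dy":-0.363,"dz":-0.101,"wz":52.6,"hand":1},{"dx":-0.542,"dy":-0.363,"dz":-0.101,"wz":52.6,"hand":1},{"dx":-0.542,"dy":-0.363,"dz":-0.101,"wz":52.6,"hand":1},{"dx":-0.542,"dy":-0.363,"dz":-0.101,"wz":52.6,"hand":1},{"dx":-0.542,"dy":-0.363,"dz":-0.101,"wz":52.6,"hand":1},{"dx":-0.542,"dy":-0.363,"dz":-0.101,"wz":52.6,"hand":1},{"dx":-0.542,"dy":-0.363,"dz":-0.101,"wz":52.6,"hand":1},{"dx":-0.542,"dy":-0.363,"dz":-0.101,"wz":52.6,"hand":1},{"dx":-0.542,"dy":-0.363,"dz":-0.101,"wz":52.6,"hand":1},{"dx":-0.542,"dy":-0.363,"dz":-0.101,"wz":52.6,"hand":1},{"dx":-0.542,"dy":-0.363,"dz":-0.101,"wz":52.6,"hand":1}]'
python3 - <<'E'
from h import *
im,d,c,P=grab('wrist'); np.savez('w1.npz',im=im,X=cloud(d,c,P)); save('w1',im)
rel([.60,.04,.30],105.5)
for t in ['stop','mouth','reader']: print(t,[(np.round(r['position'],3).tolist(),round(r['score'],2)) for r in finder.look_for('wrist',t)[:3]])
E
```

```text
d [-0.5419 -0.3643 -0.0993] w [-0.   -0.   52.62] tcp [0.2329 0.58   0.2007] yaw 158.12
{'fov_y': 68.94321891362142, 'cx': 250.52214383077856, 'cy': 199.25560290459572, 'hand_eye': array([[ 1.92958295e-03, -9.56870261e-01, -2.90509173e-01,
         7.45817221e-02],
       [ 9.99997849e-01,  2.06729595e-03, -1.67138312e-04,
         2.41188973e-05],
       [ 7.60498117e-04, -2.90508225e-01,  9.56872192e-01,
        -1.73666865e-01],
       [ 0.00000000e+00,  0.00000000e+00,  0.00000000e+00,
         1.00000000e+00]])}
d [-0.5419 -0.3643 -0.0993] w [ 0.   -0.   52.62] tcp [0.2329 0.58   0.2007] yaw 158.12
stop []
mouth []
reader []invalid input
```

View pics/w1.png

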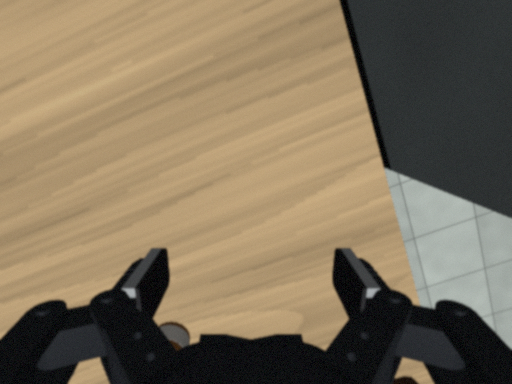

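The move was refused as "invalid input", so the wrist picture only shows bare table. I'll try with all seven keys.

```bash
python3 -m pendant '[{"wx":0,"wy":0,"wz":7,"dx":-0.03,"dy":-0.02,"dz":-0.02,"hand":1}]'; python3 -m pendant --help | head -20
```

```text
time: 1.08
tool_pos: [0.2497, 0.5505, 0.2155]
tool_rot: [-0.002, 0.248, 0.969, -0.004]
contact_force: [1.0, -1.3, -0.7]
gripper_width: 1.0invalid input: not JSON, or not a number
```

```bash

python3 -m pendant '[{"wx":0,"wy":0,"wz":45.6,"dx":-0.55,"dy":-0.279,"dz":-0.08,"hand":1},{"wx":0,"wy":0,"wz":45.6,"dx":-0.55,"dy":-0.279,"dz":-0.08,"hand":1},{"wx":0,"wy":0,"wz":45.6,"dx":-0.55,"dy":-0.279,"dz":-0.08,"hand":1},{"wx":0,"wy":0,"wz":45.6,"dx":-0.55,"dy":-0.279,"dz":-0.08,"hand":1},{"wx":0,"wy":0,"wz":45.6,"dx":-0.55,"dy":-0.279,"dz":-0.08,"hand":1},{"wx":0,"wy":0,"wz":45.6,"dx":-0.55,"dy":-0.279,"dz":-0.08,"hand":1},{"wx":0,"wy":0,"wz":45.6,"dx":-0.55,"dy":-0.279,"dz":-0.08,"hand":1},{"wx":0,"wy":0,"wz":45.6,"dx":-0.55,"dy":-0.279,"dz":-0.08,"hand":1},{"wx":0,"wy":0,"wz":45.6,"dx":-0.55,"dy":-0.279,"dz":-0.08,"hand":1},{"wx":0,"wy":0,"wz":45.6,"dx":-0.55,"dy":-0.279,"dz":-0.08,"hand":1},{"wx":0,"wy":0,"wz":45.6,"dx":-0.55,"dy":-0.279,"dz":-0.08,"hand":1},{"wx":0,"wy":0,"wz":45.6,"dx":-0.55,"dy":-0.279,"dz":-0.08,"hand":1},{"wx":0,"wy":0,"wz":45.6,"dx":-0.55,"dy":-0.279,"dz":-0.08,"hand":1},{"wx":0,"wy":0,"wz":45.6,"dx":-0.55,"dy":-0.279,"dz":-0.08,"hand":1},{"wx":0,"wy":0,"wz":45.6,"dx":-0.55,"dy":-0.279,"dz":-0.08,"hand":1},{"wx":0,"wy":0,"wz":45.6,"dx":-0.55,"dy":-0.279,"dz":-0.08,"hand":1},{"wx":0,"wy":0,"wz":45.6,"dx":-0.55,"dy":-0.279,"dz":-0.08,"hand":1},{"wx":0,"wy":0,"wz":45.6,"dx":-0.55,"dy":-0.279,"dz":-0.08,"hand":1}]'
python3 - <<'E'
from h import *
im,d,c,P=grab('wrist'); np.savez('w1.npz',im=im,X=cloud(d,c,P)); save('w2',im)
rel([.60,.04,.30],105.5)
for t in ['stop']: print(t,[(np.round(r['position'],3).tolist(),round(r['score'],2)) for r in finder.look_for('wrist',t)[:3]])
E
```

```text
time: 2.58
tool_pos: [0.5999, 0.0404, 0.3004]
tool_rot: [-0.0, 0.605, 0.796, -0.0]
contact_force: [-0.8, 0.5, 0.8]
gripper_width: 1.0
d [-0.0011  0.      0.0005] w [-0.03 -0.03  0.06] tcp [0.5997 0.041  0.3005] yaw 105.56
stop [([0.551, 0.18, 0.096], 0.81), ([0.749, -0.203, 0.029], 0.72)]
```

View pics/w2.png

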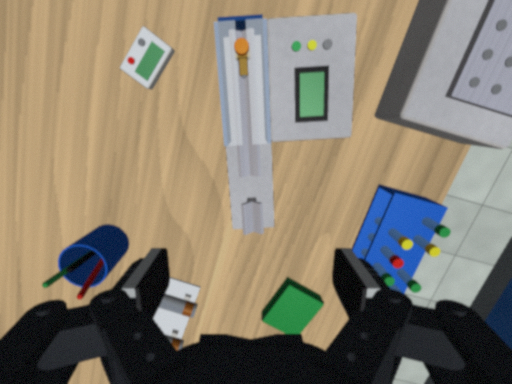

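The reader stands almost upright in the view. The knob is at (241,47), the hood mouth near row 143, the finger notch near row 188 and the groove end at row 232. Next I'll fit the groove line from the depth.

```bash
python3 - <<'E'
from h import *
from scipy.optimize import least_squares
z=np.load('w1.npz'); X=z['X']; im=z['im']
Q=X[135:240,215:285].reshape(-1,3); Q=Q[np.isfinite(Q).all(1)]; 
def loc(p,Q): # p: x,y of a point on line, th
    c,s=np.cos(p[1]),np.sin(p[1]); d=Q[:,:2]-np.array([p[0],0.04]); return d@[c,s], d@[-s,c]
V=Q[(Q[:,2]>0.030)&(Q[:,2]<0.060)]
def f(p):
    t,y=loc(p,V); m=np.minimum(0.0366+np.abs(y),0.05); return np.clip(V[:,2]-m-p[2],-.012,.012)
best=min((least_squares(f,[x0,np.radians(th),0],loss='soft_l1',f_scale=.002) for x0 in np.arange(.57,.64,.01) for th in (100,105,110)),key=lambda r:r.cost)
p=best.x; print('V fit',p[0],np.degrees(p[1]),p[2],len(V),np.sqrt(np.mean(best.fun**2)))
t,y=loc(p,Q)
B=(Q[:,2]>0.007)&(Q[:,2]<0.02); 
for a in np.arange(-.12,.08,.02):
    k=B&(abs(t-a)<.01); k2=(abs(t-a)<.01)&(Q[:,2]>.03)&(Q[:,2]<.06)
    if k.sum()>5: print('%.2f base y %.4f %.4f'%(a,*np.percentile(y[k],[1,99])),'V y',np.percentile(y[k2],[1,99]).round(4) if k2.sum()>3 else '', 'z',np.median(Q[k][:,2]).round(4))
# along-line extents
k=(abs(y)<.011)&(Q[:,2]>.03)&(Q[:,2]<.06); h=np.histogram(t[k],np.arange(-.14,.1,.005)); print([(round(b,3),int(n)) for n,b in zip(*h)])
k=(abs(y)<.009)&(Q[:,2]<.025)&(Q[:,2]>.006);h=np.histogram(t[k],np.arange(-.14,.1,.005)); print('notch',[(round(b,3),int(n)) for n,b in zip(*h)])
A=X[0:160,205:285].reshape(-1,3); A=A[np.isfinite(A).all(1)]; t,y=loc(p,A)
k=(A[:,2]>.075)&(A[:,2]<.095)&(abs(y)<.05); print('hood t',np.percentile(t[k],[0,1,5,50,95,99,100]).round(4),'y',np.percentile(y[k],[1,5,50,95,99]).round(4),k.sum())
I=im[0:160,205:285].reshape(-1,3).astype(int)[np.isfinite(X[0:160,205:285].reshape(-1,3)).all(1)]
o=(I[:,0]>200)&(I[:,1]<170)&(I[:,2]<90); print('knob',o.sum(),t[o].mean(),y[o].mean(),A[o].mean(0), np.percentile(A[o][:,2],[5,50,95]))
k=(A[:,2]>.03)&(A[:,2]<.06)&(abs(y)<.02); 
E
```

```text
V fit 0.5967031955878421 108.85950183844243 0.00013633958702140384 1471 0.001692328087014834
-0.12 base y -0.0361 0.0372 V y [-0.0169  0.0165] z 0.0124
-0.10 base y -0.0365 0.0369 V y [-0.0167  0.0169] z 0.0127
-0.08 base y -0.0373 0.0369 V y [-0.0169  0.0168] z 0.0125
-0.06 base y -0.0361 0.0366 V y [-0.0157  0.0166] z 0.0126
-0.04 base y -0.0367 0.0367 V y  z 0.0126
-0.02 base y -0.0372 0.0369 V y [-0.0165  0.0164] z 0.0126
0.00 base y -0.0366 0.0371 V y [-0.0169  0.0169] z 0.0125
0.02 base y -0.0373 0.0370 V y [-0.0168  0.017 ] z 0.0126
[(np.float64(-0.14), 0), (np.float64(-0.135), 0), (np.float64(-0.13), 0), (np.float64(-0.125), 0), (np.float64(-0.12), 7), (np.float64(-0.115), 35), (np.float64(-0.11), 38), (np.float64(-0.105), 39), (np.float64(-0.1), 42), (np.float64(-0.095), 35), (np.float64(-0.09), 38), (np.float64(-0.085), 39), (np.float64(-0.08), 41), (np.float64(-0.075), 38), (np.float64(-0.07), 45), (np.float64(-0.065), 38), (np.float64(-0.06), 0), (np.float64(-0.055), 0), (np.float64(-0.05), 0), (np.float64(-0.045), 0), (np.float64(-0.04), 0), (np.float64(-0.035), 0), (np.
[... 1273 characters left out ...]
), (np.float64(-0.005), 0), (np.float64(0.0), 0), (np.float64(0.005), 0), (np.float64(0.01), 0), (np.float64(0.015), 0), (np.float64(0.02), 0), (np.float64(0.025), 0), (np.float64(0.03), 0), (np.float64(0.035), 0), (np.float64(0.04), 0), (np.float64(0.045), 0), (np.float64(0.05), 0), (np.float64(0.055), 0), (np.float64(0.06), 0), (np.float64(0.065), 0), (np.float64(0.07), 0), (np.float64(0.075), 0), (np.float64(0.08), 0), (np.float64(0.085), 0), (np.float64(0.09), 0)]
hood t [0.0339 0.0358 0.0432 0.1183 0.1829 0.1878 0.1891] y [-0.0318 -0.0297 -0.0001  0.0299  0.032 ] 5222
knob 93 0.15265263649613064 -8.829437002897281e-05 [0.547442   0.18448588 0.10342641] [0.10206489 0.10344429 0.10476351]
```

Good fit (1.7 mm rms, base ±37 mm symmetric). The groove heading is 108.9°, the groove point is (0.6103, 0.0003) and the mouth is (0.586, 0.071). Now I'll go over the cartridge.

```bash

python3 -m pendant '[{"wx":0,"wy":0,"wz":109.7,"dx":-0.336,"dy":-0.193,"dz":0.05,"hand":1},{"wx":0,"wy":0,"wz":109.7,"dx":-0.336,"dy":-0.193,"dz":0.05,"hand":1},{"wx":0,"wy":0,"wz":109.7,"dx":-0.336,"dy":-0.193,"dz":0.05,"hand":1},{"wx":0,"wy":0,"wz":109.7,"dx":-0.336,"dy":-0.193,"dz":0.05,"hand":1},{"wx":0,"wy":0,"wz":109.7,"dx":-0.336,"dy":-0.193,"dz":0.05,"hand":1},{"wx":0,"wy":0,"wz":109.7,"dx":-0.336,"dy":-0.193,"dz":0.05,"hand":1},{"wx":0,"wy":0,"wz":109.7,"dx":-0.336,"dy":-0.193,"dz":0.05,"hand":1},{"wx":0,"wy":0,"wz":109.7,"dx":-0.336,"dy":-0.193,"dz":0.05,"hand":1},{"wx":0,"wy":0,"wz":109.7,"dx":-0.336,"dy":-0.193,"dz":0.05,"hand":1},{"wx":0,"wy":0,"wz":109.7,"dx":-0.336,"dy":-0.193,"dz":0.05,"hand":1},{"wx":0,"wy":0,"wz":109.7,"dx":-0.336,"dy":-0.193,"dz":0.05,"hand":1},{"wx":0,"wy":0,"wz":109.7,"dx":-0.336,"dy":-0.193,"dz":0.05,"hand":1},{"wx":0,"wy":0,"wz":109.7,"dx":-0.336,"dy":-0.193,"dz":0.05,"hand":1},{"wx":0,"wy":0,"wz":109.7,"dx":-0.336,"dy":-0.193,"dz":0.05,"hand":1},{"wx":0,"wy":0,"wz":109.7,"dx":-0.336,"dy":-0.193,"dz":0.05,"hand":1},{"wx":0,"wy":0,"wz":109.7,"dx":-0.336,"dy":-0.193,"dz":0.05,"hand":1},{"wx":0,"wy":0,"wz":109.7,"dx":-0.336,"dy":-0.193,"dz":0.05,"hand":1},{"wx":0,"wy":0,"wz":109.7,"dx":-0.336,"dy":-0.193,"dz":0.05,"hand":1}]'
python3 - <<'E'
from h import *
im,d,c,P=grab('wrist'); X=cloud(d,c,P); np.savez('w3.npz',im=im,X=X); save('w3',im)
I=im.astype(int)
for nm,(cx,cy) in dict(blue=(.504,-.335),yel=(.512,-.246)).items():
    k=(np.hypot(X[...,0]-cx,X[...,1]-cy)<.08)&(abs(X[...,1]-cy)<.03)&(X[...,2]>.038)&(X[...,2]<.055)
    Q=X[k]; m=Q[:,:2].mean(0); w,V=np.linalg.eigh(np.cov((Q[:,:2]-m).T)); v=V[:,-1]*np.sign(V[0,-1]); t=(Q[:,:2]-m)@v; s=(Q[:,:2]-m)@[-v[1],v[0]]
    lo,hi=np.percentile(t,[.5,99.5]); sl,sh=np.percentile(s,[2,98])
    C=m+v*(lo+hi)/2+np.array([-v[1],v[0]])*(sl+sh)/2
    yaw=np.degrees(np.arctan2(v[1],v[0])); print(nm,len(Q),'C',C.round(4),'yaw',yaw.round(2),'len',lo,hi,'w',sl,sh,'ztop',np.percentile(Q[:,2],97))
    b=k&(I[...,2]>I[...,0]+50); am=k&(I[...,0]>I[...,2]+50); print(' blue t',((X[b][:,:2]-m)@v).mean() if b.any() else None,' amber/yel t',((X[am][:,:2]-m)@v).mean() if am.any() else None)
    if nm=='blue': rel([C[0],C[1],.015],yaw)
print(sensors.state()['joint_pos'])
E
```

```text
time: 4.18
tool_pos: [0.5044, -0.3339, 0.2508]
tool_rot: [0.0, 0.999, -0.035, 0.0]
contact_force: [-1.2, 0.4, -0.1]
gripper_width: 1.0
blue 1521 C [ 0.5059 -0.3385] yaw -4.84 len -0.06266369547977611 0.056171544021309874 w -0.011883561955875482 0.011802633018217776 ztop 0.04827447751199023
 blue t -0.05021330912770625  amber/yel t 0.04246801259270813
d [0.0018 0.0043 0.2358] w [ 0.   -0.01  0.81] tcp [ 0.5044 -0.3341  0.2508] yaw -4.03
yel 1520 C [ 0.5132 -0.2492] yaw -4.85 len -0.06297137981842768 0.056077958748307004 w -0.010657296554397438 0.012886106370375449 ztop 0.04823998248925481
 blue t None  amber/yel t -0.012636985023337767
[-7.08024766e-01 -1.93603287e-02  1.60287325e+00  2.83392251e-05
  1.55795447e+00  9.33064748e-01]
```

View pics/w3.png

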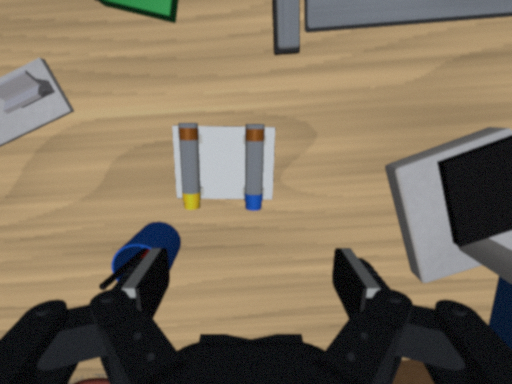

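The cartridge is confirmed with its blue tail at (254,202), amber end at (255,133), and nothing near the fingers' path. I'll descend over its middle and grip.

```bash

python3 -m pendant '[{"wx":0,"wy":0,"wz":0.8,"dx":0.0015,"dy":0.0035,"dz":0.17,"hand":1},{"wx":0,"wy":0,"wz":0.8,"dx":0.0015,"dy":0.0035,"dz":0.17,"hand":1},{"wx":0,"wy":0,"wz":0.8,"dx":0.0015,"dy":0.0035,"dz":0.17,"hand":1},{"wx":0,"wy":0,"wz":0.8,"dx":0.0015,"dy":0.0035,"dz":0.17,"hand":1},{"wx":0,"wy":0,"wz":0.8,"dx":0.0015,"dy":0.0035,"dz":0.19,"hand":1},{"wx":0,"wy":0,"wz":0.8,"dx":0.0015,"dy":0.0035,"dz":0.21,"hand":1},{"wx":0,"wy":0,"wz":0.8,"dx":0.0015,"dy":0.0035,"dz":0.225,"hand":1},{"wx":0,"wy":0,"wz":0.8,"dx":0.0015,"dy":0.0035,"dz":0.235,"hand":1},{"wx":0,"wy":0,"wz":0.8,"dx":0.0015,"dy":0.0035,"dz":0.235,"hand":1},{"wx":0,"wy":0,"wz":0.8,"dx":0.0015,"dy":0.0035,"dz":0.235,"hand":1}]'
python3 -m pendant '[{"wx":0,"wy":0,"wz":0,"dx":0,"dy":0,"dz":0,"hand":0},{"wx":0,"wy":0,"wz":0,"dx":0,"dy":0,"dz":0,"hand":-0.2},{"wx":0,"wy":0,"wz":0,"dx":0,"dy":0,"dz":0,"hand":-1},{"wx":0,"wy":0,"wz":0,"dx":0,"dy":0,"dz":0,"hand":-1},{"wx":0,"wy":0,"wz":0,"dx":0,"dy":0,"dz":0,"hand":-1},{"wx":0,"wy":0,"wz":0,"dx":0,"dy":0,"dz":0,"hand":-1},{"wx":0,"wy":0,"wz":0,"dx":0,"dy":0,"dz":0,"hand":-1},{"wx":0,"wy":0,"wz":0,"dx":0,"dy":0,"dz":0,"hand":-1},{"wx":0,"wy":0,"wz":0,"dx":0,"dy":0,"dz":0,"hand":-1},{"wx":0,"wy":0,"wz":0,"dx":0,"dy":0,"dz":0,"hand":-1}]'
```

```text
time: 5.07
tool_pos: [0.5055, -0.3385, 0.0158]
tool_rot: [-0.0, 0.999, -0.043, -0.0]
contact_force: [0.1, 0.0, 0.2]
gripper_width: 1.0
time: 5.9
tool_pos: [0.5058, -0.3389, 0.0163]
tool_rot: [0.0, 0.999, -0.043, 0.0]
contact_force: [0.4, -0.1, 4.0]
gripper_width: -0.003
```

Fingers are fully shut, so the grip missed. I'll look before doing anything.

```bash
python3 - <<'E'
from h import *
im,d,c,P=grab('wrist'); s,_=cams.grab_frame('side'); X=cloud(d,c,P)
print(finder.look_for('side','cartridge_center')[:2])
a=cv2.resize(s[220:320,220:340],None,fx=4,fy=4); out=np.zeros((400,480+512,3),np.uint8); out[:400,:480]=a; out[:384,480:]=im
save('c1',cv2.resize(out,(794,320)))
E
```

```text
[{'position': [0.486, -0.2522, 0.0407], 'score': 0.72}, {'position': [0.4922, -0.3473, 0.0425], 'score': 0.7}]
```

View pics/c1.png

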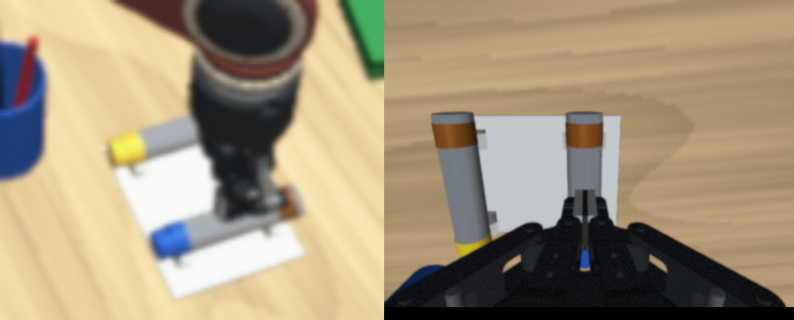

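The fingers appear to be shut on top of the cartridge at wrist pixel (251,240), and the cartridge still lies in the cradle. I'll check the heights from depth.

```bash
python3 - <<'E'
from h import *
print(manip.tcp_to_grasp, [x for x in dir(manip) if x[0]!='_'])
im,d,c,P=grab('wrist'); X=cloud(d,c,P); print(P.round(3).tolist())
T=T_tool(); print(T[:3,3])
for r in (130,150,180,210,232,238,244,250,260,270): print(r,[X[r,u].round(3).tolist() for u in (240,246,251,256,262)])
print('table',np.nanmedian(X[40:90,100:400,2]),'yellow top',np.nanpercentile(X[140:300,60:130,2],90))
print(sensors.state())
E
```

```text
0.0187 ['IKError', 'tcp_to_grasp']
[[-0.085, -0.953, -0.29, 0.579], [-0.996, 0.081, 0.024, -0.345], [0.001, 0.291, -0.957, 0.19], [0.0, 0.0, 0.0, 1.0]]
[ 0.50576723 -0.33894641  0.01626303]
130 [[0.57, -0.338, 0.001], [0.57, -0.342, 0.001], [0.569, -0.345, 0.001], [0.569, -0.348, 0.0], [0.569, -0.352, 0.001]]
150 [[0.562, -0.338, 0.045], [0.562, -0.342, 0.047], [0.562, -0.344, 0.046], [0.562, -0.347, 0.047], [0.561, -0.35, 0.045]]
180 [[0.547, -0.337, 0.047], [0.547, -0.34, 0.047], [0.546, -0.343, 0.046], [0.546, -0.345, 0.047], [0.546, -0.349, 0.046]]
210 [[0.53, -0.335, 0.046], [0.53, -0.339, 0.048], [0.53, -0.341, 0.047], [0.529, -0.344, 0.046], [0.529, -0.347, 0.045]]
232 [[0.517, -0.334, 0.047], [0.517, -0.337, 0.047], [0.517, -0.34, 0.047], [0.516, -0.343, 0.046], [0.516, -0.346, 0.046]]
238 [[0.516, -0.334, 0.052], [0.516, -0.338, 0.053], [0.516, -0.34, 0.053], [0.516, -0.343, 0.053], [0.516, -0.346, 0.053]]
244 [[0.517, -0.335, 0.061], [0.517, -0.338, 0.061], [0.516, -0.34, 0.061], [0.516, -0.343, 0.06], [0.516, -0.346, 0.06]]
250 [[0.517, -0.335, 0.067], [0.517, -0.338, 0.06
[... 381 characters left out ...]

{'time': 6.1, 'joint_pos': array([-7.12642379e-01,  1.94092423e-01,  1.78507463e+00,  1.02536615e-04,
        1.16142131e+00,  9.44943935e-01]), 'joint_vel': array([-0.00082747,  0.00118692,  0.00054883, -0.00242889, -0.00133912,
        0.00067868]), 'joint_efforts': array([-4.68257479e-01, -3.78080964e+01, -2.98793346e+01, -1.89708215e-01,
       -1.00196202e-01, -6.89774765e-05]), 'tool_pos': array([ 0.50576723, -0.33894641,  0.01626303]), 'tool_rot': array([ 2.74633770e-04,  9.99057574e-01, -4.34017333e-02,  4.23011225e-04]), 'contact_force': array([0.23877463, 0.7774715 , 5.50082006]), 'ft_torque': array([ 0.13096344,  0.0072393 , -0.00942026]), 'gripper_width': 0.00014237124973321948}
```

The shut fingertips sit at about 0.048, on top of the cartridge, roughly 32 mm behind the reported TCP. I'll raise and measure the real tip offset in the tool frame at several openings.

```bash
cat > tip.py <<'E'
from h import *
im,d,c,P=grab('wrist'); X=cloud(d,c,P); T=T_tool(); L=(X-T[:3,3])@T[:3,:3]
k=(abs(L[...,0])<.03)&(abs(L[...,1])<.055)&(L[...,2]<.005)&(L[...,2]>-.08)
Q=L[k]; s=sensors.state()
print('w',round(s['gripper_width'],3),'tip z pct',np.percentile(Q[:,2],[90,97,99,100]).round(4),'n',k.sum())
for sg in (-1,1):
    q=Q[(Q[:,1]*sg>0)]; e=q[q[:,2]>q[:,2].max()-.012]; print(' side',sg,'tip zmax',q[:,2].max().round(4),'y inner',(abs(e[:,1])).min().round(4),'x',e[:,0].min().round(3),e[:,0].max().round(3))
E
python3 -m pendant '[{"wx":0,"wy":0,"wz":0,"dx":0,"dy":0,"dz":-0.04,"hand":-1},{"wx":0,"wy":0,"wz":0,"dx":0,"dy":0,"dz":-0.08,"hand":-1},{"wx":0,"wy":0,"wz":0,"dx":0,"dy":0,"dz":-0.08,"hand":-1}]'
python3 tip.py
python3 -m pendant '[{"wx":0,"wy":0,"wz":0,"dx":0,"dy":0,"dz":0,"hand":-0.35},{"wx":0,"wy":0,"wz":0,"dx":0,"dy":0,"dz":0,"hand":-0.35},{"wx":0,"wy":0,"wz":0,"dx":0,"dy":0,"dz":0,"hand":-0.35},{"wx":0,"wy":0,"wz":0,"dx":0,"dy":0,"dz":0,"hand":-0.35}]'
python3 tip.py
python3 -m pendant '[{"wx":0,"wy":0,"wz":0,"dx":0,"dy":0,"dz":0,"hand":0.3},{"wx":0,"wy":0,"wz":0,"dx":0,"dy":0,"dz":0,"hand":0.3},{"wx":0,"wy":0,"wz":0,"dx":0,"dy":0,"dz":0,"hand":0.3},{"wx":0,"wy":0,"wz":0,"dx":0,"dy":0,"dz":0,"hand":0.3}]'
python3 tip.py
```

```text
time: 6.35
tool_pos: [0.5091, -0.3421, 0.104]
tool_rot: [0.004, 0.999, -0.043, 0.005]
contact_force: [2.1, -1.9, 2.0]
gripper_width: 0.002
w -0.001 tip z pct [-0.0457 -0.0413 -0.0393 -0.0376] n 2561
 side -1 tip zmax -0.0378 y inner 0.0004 x 0.007 0.012
 side 1 tip zmax -0.0376 y inner 0.0 x 0.007 0.012
time: 6.73
tool_pos: [0.5042, -0.3378, 0.0934]
tool_rot: [-0.001, 0.999, -0.043, -0.002]
contact_force: [-0.5, 0.7, 0.3]
gripper_width: 0.328
w 0.326 tip z pct [-0.0426 -0.0371 -0.0339 -0.0305] n 4023
 side -1 tip zmax -0.0305 y inner 0.0138 x -0.012 0.011
 side 1 tip zmax -0.0308 y inner 0.0137 x -0.011 0.011
time: 7.12
tool_pos: [0.5054, -0.3387, 0.0957]
tool_rot: [0.0, 0.999, -0.043, -0.0]
contact_force: [0.2, 0.8, 0.8]
gripper_width: 0.653
w 0.651 tip z pct [-0.044  -0.0391 -0.0373 -0.0349] n 3838
 side -1 tip zmax -0.0349 y inner 0.0274 x -0.011 0.011
 side 1 tip zmax -0.0354 y inner 0.0275 x -0.012 0.011
```

The real tips sit about 30 mm behind the stated TCP (31 mm at grip width, 35 mm half open). So reported z must be about -0.015 to put the pads on the axis. I'll descend there.

```bash

python3 -m pendant '[{"wx":0,"wy":0,"wz":0,"dx":0,"dy":0,"dz":0.03,"hand":0.3},{"wx":0,"wy":0,"wz":0,"dx":0,"dy":0,"dz":0.055,"hand":0.3},{"wx":0,"wy":0,"wz":0,"dx":0,"dy":0,"dz":0.075,"hand":0.3},{"wx":0,"wy":0,"wz":0,"dx":0,"dy":0,"dz":0.09,"hand":0.3},{"wx":0,"wy":0,"wz":0,"dx":0,"dy":0,"dz":0.1,"hand":0.3},{"wx":0,"wy":0,"wz":0,"dx":0,"dy":0,"dz":0.107,"hand":0.3},{"wx":0,"wy":0,"wz":0,"dx":0,"dy":0,"dz":0.111,"hand":0.3},{"wx":0,"wy":0,"wz":0,"dx":0,"dy":0,"dz":0.111,"hand":0.3},{"wx":0,"wy":0,"wz":0,"dx":0,"dy":0,"dz":0.111,"hand":0.3}]' && python3 tip.py
```

```text
time: 7.92
tool_pos: [0.5059, -0.3392, -0.0144]
tool_rot: [0.0, 0.999, -0.043, 0.001]
contact_force: [0.8, -0.0, 0.6]
gripper_width: 0.65
w 0.654 tip z pct [-0.0151 -0.0142 -0.0138 -0.0127] n 18313
 side -1 tip zmax -0.0175 y inner 0.0165 x -0.03 0.03
 side 1 tip zmax -0.0127 y inner 0.0147 x -0.03 0.03
```

```bash

python3 -m pendant '[{"wx":0,"wy":0,"wz":0,"dx":0,"dy":0,"dz":0,"hand":-0.2},{"wx":0,"wy":0,"wz":0,"dx":0,"dy":0,"dz":0,"hand":-1},{"wx":0,"wy":0,"wz":0,"dx":0,"dy":0,"dz":0,"hand":-1},{"wx":0,"wy":0,"wz":0,"dx":0,"dy":0,"dz":0,"hand":-1},{"wx":0,"wy":0,"wz":0,"dx":0,"dy":0,"dz":0,"hand":-1},{"wx":0,"wy":0,"wz":0,"dx":0,"dy":0,"dz":0,"hand":-1},{"wx":0,"wy":0,"wz":0,"dx":0,"dy":0,"dz":0,"hand":-1}]'
```

```text
time: 8.55
tool_pos: [0.5059, -0.3385, -0.0142]
tool_rot: [-0.0, 0.999, -0.043, 0.0]
contact_force: [-1.8, 3.3, 6.1]
gripper_width: 0.284
```

Gripped (opening about 24–26 mm). Now I'll lift gently and measure the cartridge in the hand.

```bash

python3 -m pendant '[{"wx":0,"wy":0,"wz":0,"dx":0,"dy":0,"dz":-0.005,"hand":-1},{"wx":0,"wy":0,"wz":0,"dx":0,"dy":0,"dz":-0.015,"hand":-1},{"wx":0,"wy":0,"wz":0,"dx":0,"dy":0,"dz":-0.035,"hand":-1},{"wx":0,"wy":0,"wz":0,"dx":0,"dy":0,"dz":-0.06,"hand":-1},{"wx":0,"wy":0,"wz":0,"dx":0,"dy":0,"dz":-0.09,"hand":-1},{"wx":0,"wy":0,"wz":0,"dx":0,"dy":0,"dz":-0.12,"hand":-1},{"wx":0,"wy":0,"wz":0,"dx":0,"dy":0,"dz":-0.15,"hand":-1},{"wx":0,"wy":0,"wz":0,"dx":0,"dy":0,"dz":-0.165,"hand":-1},{"wx":0,"wy":0,"wz":0,"dx":0,"dy":0,"dz":-0.17,"hand":-1},{"wx":0,"wy":0,"wz":0,"dx":0,"dy":0,"dz":-0.17,"hand":-1},{"wx":0,"wy":0,"wz":0,"dx":0,"dy":0,"dz":-0.17,"hand":-1}]'
cat > held.py <<'E'
from h import *
im,d,c,P=grab('wrist'); X=cloud(d,c,P); T=T_tool(); L=(X-T[:3,3])@T[:3,:3]
k=(L[...,0]>.013)&(L[...,0]<.08)&(abs(L[...,1])<.03)&(L[...,2]<-.01)&(L[...,2]>-.09)
Q=L[k]; print('n',k.sum())
for a in np.arange(.014,.07,.006):
    q=Q[abs(Q[:,0]-a)<.003]
    if len(q)>5: print(round(a,3),'ztop',np.percentile(q[:,2],5).round(4),'y',np.percentile(q[:,1],[3,97]).round(4),len(q))
print('front',np.percentile(Q[:,0],[97,99,100]))
E
python3 held.py; python3 -c "
from h import *
rel([.6103,.0003,.156],108.86)"
```

```text
time: 9.47
tool_pos: [0.5046, -0.3382, 0.1533]
tool_rot: [-0.001, 0.999, -0.043, -0.001]
contact_force: [-0.2, 0.1, -4.5]
gripper_width: 0.283
n 6133
0.014 ztop -0.0789 y [-0.0207  0.0214] 550
0.02 ztop -0.0626 y [-0.0111  0.0116] 628
0.026 ztop -0.0626 y [-0.011   0.0117] 660
0.032 ztop -0.0627 y [-0.0113  0.0117] 695
0.038 ztop -0.0629 y [-0.0112  0.0117] 707
0.044 ztop -0.0631 y [-0.0119  0.012 ] 779
0.05 ztop -0.0631 y [-0.0116  0.0121] 815
0.056 ztop -0.0628 y [-0.0116  0.0116] 848
0.062 ztop -0.0622 y [-0.011   0.0111] 451
front [0.06025124 0.0603444  0.06046944]
d [ 0.0763 -0.346  -0.0032] w [  -0.26   -0.   -113.84] tcp [ 0.5042 -0.3378  0.1523] yaw -4.98
```

The cartridge is level, centred in the hand (front at +60.3 mm), axis at tool z ≈ -0.0485. I'll carry it over the groove.

```bash

python3 -m pendant '[{"wx":0,"wy":0,"wz":-6,"dx":0.004,"dy":-0.015,"dz":-0.003,"hand":-1},{"wx":0,"wy":0,"wz":-13,"dx":0.008,"dy":-0.035,"dz":-0.003,"hand":-1},{"wx":0,"wy":0,"wz":-20,"dx":0.013,"dy":-0.06,"dz":-0.003,"hand":-1},{"wx":0,"wy":0,"wz":-27,"dx":0.018,"dy":-0.082,"dz":-0.003,"hand":-1},{"wx":0,"wy":0,"wz":-34,"dx":0.023,"dy":-0.104,"dz":-0.003,"hand":-1},{"wx":0,"wy":0,"wz":-41,"dx":0.028,"dy":-0.126,"dz":-0.003,"hand":-1},{"wx":0,"wy":0,"wz":-48,"dx":0.033,"dy":-0.148,"dz":-0.003,"hand":-1},{"wx":0,"wy":0,"wz":-55,"dx":0.038,"dy":-0.17,"dz":-0.003,"hand":-1},{"wx":0,"wy":0,"wz":-62,"dx":0.043,"dy":-0.192,"dz":-0.003,"hand":-1},{"wx":0,"wy":0,"wz":-69,"dx":0.048,"dy":-0.214,"dz":-0.003,"hand":-1},{"wx":0,"wy":0,"wz":-76,"dx":0.053,"dy":-0.236,"dz":-0.003,"hand":-1},{"wx":0,"wy":0,"wz":-83,"dx":0.058,"dy":-0.258,"dz":-0.003,"hand":-1},{"wx":0,"wy":0,"wz":-90,"dx":0.063,"dy":-0.28,"dz":-0.003,"hand":-1},{"wx":0,"wy":0,"wz":-97,"dx":0.068,"dy":-0.303,"dz":-0.003,"hand":-1},{"wx":0,"wy":0,"wz":-104,"dx":0.072,"dy":-0.325,"dz":-0.003,"hand":-1},{"wx":0,"wy":0,"wz":-110,"dx":0.075,"dy":-0.339,"dz":-0.003,"hand":-1},{"wx":0,"wy":0,"wz":-113.8,"dx":0.076,"dy":-0.345,"dz":-0.003,"hand":-1},{"wx":0,"wy":0,"wz":-113.8,"dx":0.076,"dy":-0.345,"dz":-0.003,"hand":-1},{"wx":0,"wy":0,"wz":-113.8,"dx":0.076,"dy":-0.345,"dz":-0.003,"hand":-1},{"wx":0,"wy":0,"wz":-113.8,"dx":0.076,"dy":-0.345,"dz":-0.003,"hand":-1}]'
python3 - <<'E'
from h import *
from scipy.optimize import least_squares
rel([.6103,.0003,.0065],108.86)
im,d,c,P=grab('wrist'); X=cloud(d,c,P); save('w4',im)
rel([.6103,.0003,.0065],108.86)
# re-measure groove: open end piece behind hand & piece ahead, in reader coords
u=np.array([np.cos(np.radians(108.86)),np.sin(np.radians(108.86))]); n=np.array([-u[1],u[0]])
D=X[...,:2]-np.array([.6103,.0003]); t=D@u-.075; y=D@n
for a in (-.14,-.12,-.02,-.01,.01,.05,.1):
    k=(abs(t-a)<.006)&(abs(y)<.05)&(X[...,2]>.03)&(X[...,2]<.06)&(abs(y)<.02); k2=(abs(t-a)<.006)&(abs(y)<.06)&(X[...,2]>.007)&(X[...,2]<.02)
    if k.sum()>20: print(a,k.sum(),'V y',np.percentile(y[k],[2,98]).round(4),'base',np.percentile(y[k2],[1,99]).round(4) if k2.sum()>20 else '')
k=(X[...,2]>.078)&(X[...,2]<.095)&(abs(y)<.035)&(t>-.02); print('hood t',np.percentile(t[k],[0,.5,1]),'y',np.percentile(y[k],[1,99]))
E
python3 held.py
```

```text
time: 11.18
tool_pos: [0.6101, -0.002, 0.1562]
tool_rot: [-0.001, 0.583, 0.813, -0.001]
contact_force: [0.4, 0.7, -3.8]
gripper_width: 0.283
d [0.002  0.0013 0.1497] w [-0.14 -0.04 -0.14] tcp [ 0.6101 -0.002   0.1562] yaw 108.72
d [0.0023 0.001  0.1501] w [-0.1  -0.03 -0.15] tcp [ 0.6103 -0.0022  0.1566] yaw 108.71
-0.02 424 V y [-0.0167  0.0168] base [-0.0366  0.0365]
-0.01 448 V y [-0.0165  0.0167] base [-0.0373  0.0372]
0.01 214 V y [-0.0076  0.0069] base 
0.05 225 V y [-0.0072  0.0066] base 
hood t [0.00141473 0.00145784 0.00222049] y [-0.03202621  0.03186882]
n 6260
0.014 ztop -0.0795 y [-0.0218  0.0211] 623
0.02 ztop -0.0614 y [-0.0118  0.0111] 626
0.026 ztop -0.0614 y [-0.0121  0.0108] 661
0.032 ztop -0.0614 y [-0.0119  0.0111] 691
0.038 ztop -0.0615 y [-0.0122  0.0109] 699
0.044 ztop -0.0618 y [-0.0124  0.0111] 776
0.05 ztop -0.0618 y [-0.0124  0.0114] 826
0.056 ztop -0.0615 y [-0.0123  0.0109] 850
0.062 ztop -0.0608 y [-0.0116  0.0103] 508
front [0.0606987  0.06078649 0.06098026]
```

View pics/w4.png

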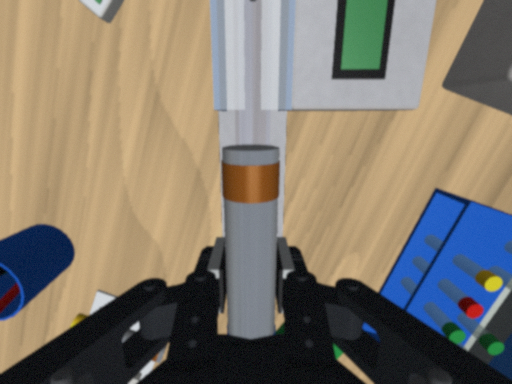

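The window end faces the hood, aligned with the groove (the cartridge spans columns 222–279, groove 220–287). I'll lower to 15 mm above, then do the last part slowly while watching the force.

```bash

python3 -m pendant '[{"wx":0,"wy":0,"wz":-0.1,"dx":0.001,"dy":0.001,"dz":0.02,"hand":-1},{"wx":0,"wy":0,"wz":-0.1,"dx":0.002,"dy":0.001,"dz":0.05,"hand":-1},{"wx":0,"wy":0,"wz":-0.1,"dx":0.002,"dy":0.001,"dz":0.08,"hand":-1},{"wx":0,"wy":0,"wz":-0.1,"dx":0.002,"dy":0.001,"dz":0.105,"hand":-1},{"wx":0,"wy":0,"wz":-0.1,"dx":0.002,"dy":0.001,"dz":0.125,"hand":-1},{"wx":0,"wy":0,"wz":-0.1,"dx":0.002,"dy":0.001,"dz":0.135,"hand":-1},{"wx":0,"wy":0,"wz":-0.1,"dx":0.002,"dy":0.001,"dz":0.138,"hand":-1},{"wx":0,"wy":0,"wz":-0.1,"dx":0.002,"dy":0.001,"dz":0.14,"hand":-1},{"wx":0,"wy":0,"wz":-0.1,"dx":0.002,"dy":0.001,"dz":0.14,"hand":-1},{"wx":0,"wy":0,"wz":-0.1,"dx":0.002,"dy":0.001,"dz":0.14,"hand":-1}]'
python3 -m pendant '[{"wx":0,"wy":0,"wz":0,"dx":0,"dy":0,"dz":0.001,"hand":-1},{"wx":0,"wy":0,"wz":0,"dx":0,"dy":0,"dz":0.002,"hand":-1},{"wx":0,"wy":0,"wz":0,"dx":0,"dy":0,"dz":0.003,"hand":-1},{"wx":0,"wy":0,"wz":0,"dx":0,"dy":0,"dz":0.004,"hand":-1},{"wx":0,"wy":0,"wz":0,"dx":0,"dy":0,"dz":0.005,"hand":-1},{"wx":0,"wy":0,"wz":0,"dx":0,"dy":0,"dz":0.006,"hand":-1},{"wx":0,"wy":0,"wz":0,"dx":0,"dy":0,"dz":0.007,"hand":-1},{"wx":0,"wy":0,"wz":0,"dx":0,"dy":0,"dz":0.007,"hand":-1}]'; python3 -c "
from h import *
rel([.6103,.0003,.0065],108.86)"
```

```text
time: 12.12
tool_pos: [0.6128, 0.0004, 0.0197]
tool_rot: [0.001, 0.581, 0.814, 0.001]
contact_force: [0.2, 0.1, -3.8]
gripper_width: 0.283
time: 12.78
tool_pos: [0.611, 0.0007, 0.0103]
tool_rot: [-0.0, 0.581, 0.814, -0.0]
contact_force: [0.1, -0.8, -2.2]
gripper_width: 0.284
d [-0.0002 -0.0008  0.0038] w [-0.03 -0.02  0.06] tcp [0.611  0.0007 0.0103] yaw 108.92
```

```bash

python3 -m pendant '[{"wx":0,"wy":0,"wz":0,"dx":0,"dy":-0.0005,"dz":0.001,"hand":-1},{"wx":0,"wy":0,"wz":0,"dx":0,"dy":-0.0005,"dz":0.0015,"hand":-1},{"wx":0,"wy":0,"wz":0,"dx":0,"dy":-0.0005,"dz":0.002,"hand":-1},{"wx":0,"wy":0,"wz":0,"dx":0,"dy":-0.0005,"dz":0.002,"hand":-1}]'
python3 -m pendant '[{"wx":0,"wy":0,"wz":0,"dx":0,"dy":0,"dz":0.0005,"hand":-1},{"wx":0,"wy":0,"wz":0,"dx":0,"dy":0,"dz":0.001,"hand":-1},{"wx":0,"wy":0,"wz":0,"dx":0,"dy":0,"dz":0.001,"hand":-1},{"wx":0,"wy":0,"wz":0,"dx":0,"dy":0,"dz":0.001,"hand":-1}]'
```

```text
time: 13.12
tool_pos: [0.6107, 0.0005, 0.0086]
tool_rot: [-0.0, 0.581, 0.814, -0.0]
contact_force: [-0.3, 0.9, -3.8]
gripper_width: 0.284
time: 13.45
tool_pos: [0.6108, 0.0005, 0.0077]
tool_rot: [-0.0, 0.581, 0.814, -0.0]
contact_force: [0.8, 0.4, -2.7]
gripper_width: 0.283
```

```bash

python3 -m pendant '[{"wx":0,"wy":0,"wz":0,"dx":0,"dy":0,"dz":0.0005,"hand":-1},{"wx":0,"wy":0,"wz":0,"dx":0,"dy":0,"dz":0.001,"hand":-1},{"wx":0,"wy":0,"wz":0,"dx":0,"dy":0,"dz":0.001,"hand":-1},{"wx":0,"wy":0,"wz":0,"dx":0,"dy":0,"dz":0.001,"hand":-1}]'
python3 -m pendant '[{"wx":0,"wy":0,"wz":0,"dx":0,"dy":0,"dz":0.0005,"hand":-1},{"wx":0,"wy":0,"wz":0,"dx":0,"dy":0,"dz":0.001,"hand":-1},{"wx":0,"wy":0,"wz":0,"dx":0,"dy":0,"dz":0.001,"hand":-1},{"wx":0,"wy":0,"wz":0,"dx":0,"dy":0,"dz":0.001,"hand":-1}]'
```

```text
time: 13.78
tool_pos: [0.611, 0.0005, 0.0071]
tool_rot: [0.0, 0.581, 0.814, 0.0]
contact_force: [-1.2, -0.2, -0.8]
gripper_width: 0.29
time: 14.12
tool_pos: [0.611, 0.0005, 0.007]
tool_rot: [-0.0, 0.581, 0.814, -0.0]
contact_force: [-5.6, 0.6, 5.9]
gripper_width: 0.283
```

It's seated (+6 N up). Now I'll release gradually, then hold open to check.

```bash

python3 -m pendant '[{"wx":0,"wy":0,"wz":0,"dx":0,"dy":0,"dz":0,"hand":-0.3},{"wx":0,"wy":0,"wz":0,"dx":0,"dy":0,"dz":0,"hand":-0.15},{"wx":0,"wy":0,"wz":0,"dx":0,"dy":0,"dz":0,"hand":0.1},{"wx":0,"wy":0,"wz":0,"dx":0,"dy":0,"dz":0,"hand":0.3},{"wx":0,"wy":0,"wz":0,"dx":0,"dy":0,"dz":0,"hand":0.3},{"wx":0,"wy":0,"wz":0,"dx":0,"dy":0,"dz":0,"hand":0.3}]'
python3 -m pendant '[{"wx":0,"wy":0,"wz":0,"dx":0,"dy":0,"dz":-0.03,"hand":0.3},{"wx":0,"wy":0,"wz":0,"dx":0,"dy":0,"dz":-0.07,"hand":0.3},{"wx":0,"wy":0,"wz":0,"dx":0,"dy":0,"dz":-0.11,"hand":0.3},{"wx":0,"wy":0,"wz":0,"dx":-0.03,"dy":0,"dz":-0.13,"hand":0.3},{"wx":0,"wy":0,"wz":0,"dx":-0.06,"dy":0,"dz":-0.14,"hand":-0.2},{"wx":0,"wy":0,"wz":0,"dx":-0.09,"dy":0,"dz":-0.14,"hand":-1},{"wx":0,"wy":0,"wz":0,"dx":-0.11,"dy":0,"dz":-0.14,"hand":-1},{"wx":0,"wy":0,"wz":0,"dx":-0.11,"dy":0,"dz":-0.14,"hand":-1},{"wx":0,"wy":0,"wz":0,"dx":-0.11,"dy":0,"dz":-0.14,"hand":-1}]'
cat > cart.py <<'E'
from h import *
import sys
im,d,c,P=grab('wrist'); X=cloud(d,c,P); save(sys.argv[1],im); I=im.astype(int)
u=np.array([np.cos(np.radians(108.86)),np.sin(np.radians(108.86))]); n=np.array([-u[1],u[0]])
D=X[...,:2]-np.array([.6103,.0003]); t=D@u-.075; y=D@n; z=X[...,2]
k=(abs(y)<.012)&(z>.06)&(z<.074)&(t>-.2)&(t<.0)
print('cart t',np.percentile(t[k],[0,1,99,100]).round(4),'ztop',np.percentile(z[k],95).round(4),'y',np.percentile(y[k],[2,98]).round(4))
for a in np.percentile(t[k],[10,50,90]): q=k&(abs(t-a)<.004); print(' ',a.round(3),'ztop',np.percentile(z[q],95).round(4),'ymid',np.mean(np.percentile(y[q],[2,98])).round(4))
b=k&(I[...,2]>I[...,0]+50)
if b.any(): print('blue t',np.percentile(t[b],[1,99]).round(4))
o=(I[...,0]>200)&(I[...,1]<170)&(I[...,2]<90)&(z>.09)
if o.any(): print('knob t,y',t[o].mean().round(4),y[o].mean().round(4),o.sum())
T=T_tool(); print('tcp t',(T[:2,3]-[.6103,.0003])@u-.075,'y',(T[:2,3]-[.6103,.0003])@n,'z',T[2,3],sensors.state()['contact_force'].round(2))
E
python3 cart.py w5; python3 tip.py
```

```text
time: 14.62
tool_pos: [0.6108, 0.0005, 0.0056]
tool_rot: [0.0, 0.581, 0.814, -0.0]
contact_force: [-0.1, 0.3, 0.1]
gripper_width: 0.651
time: 15.37
tool_pos: [0.6465, -0.1043, 0.1454]
tool_rot: [-0.0, 0.582, 0.813, 0.0]
contact_force: [-0.5, 0.2, -0.4]
gripper_width: -0.0
cart t [-0.1345 -0.1331 -0.0271 -0.0247] ztop 0.0689 y [-0.0115  0.0114]
  -0.12 ztop 0.0691 ymid -0.0004
  -0.074 ztop 0.0689 ymid 0.0002
  -0.035 ztop 0.0691 ymid 0.0002
blue t [-0.134  -0.1103]
tcp t -0.18474199240621153 y -0.0004353202985183431 z 0.14521304577606783 [ 0.41 -0.42 -0.6 ]
w 0.002 tip z pct [-0.0445 -0.0389 -0.0365 -0.0334] n 3454
 side -1 tip zmax -0.0334 y inner 0.0001 x 0.006 0.011
 side 1 tip zmax -0.035 y inner 0.0004 x 0.006 0.011
```

The cartridge lies free in the groove: y≈0, top 0.069, level, tail at x_r -0.134, as intended. Next I'll drop the shut fingers behind the tail (real tips about 0.054, clear of the groove edges) and estimate the brass tip's place from the earlier picture.

```bash

python3 -m pendant '[{"wx":0,"wy":0,"wz":0,"dx":0,"dy":-0.0004,"dz":0.04,"hand":-1},{"wx":0,"wy":0,"wz":0,"dx":0,"dy":-0.0004,"dz":0.08,"hand":-1},{"wx":0,"wy":0,"wz":0,"dx":0,"dy":-0.0004,"dz":0.11,"hand":-1},{"wx":0,"wy":0,"wz":0,"dx":0,"dy":-0.0004,"dz":0.124,"hand":-1},{"wx":0,"wy":0,"wz":0,"dx":0,"dy":-0.0004,"dz":0.124,"hand":-1},{"wx":0,"wy":0,"wz":0,"dx":0,"dy":-0.0004,"dz":0.124,"hand":-1},{"wx":0,"wy":0,"wz":0,"dx":0,"dy":-0.0004,"dz":0.124,"hand":-1}]'
python3 cart.py w6; python3 tip.py
python3 - <<'E'
from h import *
q=np.load('w1.npz'); im=q['im'].astype(int); c=cams.calibration('wrist')
y=np.radians(105.56); T=np.eye(4); T[:3,:3]=[[np.cos(y),np.sin(y),0],[np.sin(y),-np.cos(y),0],[0,0,-1]]; T[:3,3]=[.5997,.041,.3005]
P=T@np.array(c['hand_eye']); f=192/np.tan(np.radians(c['fov_y'])/2)
u=np.array([np.cos(np.radians(108.86)),np.sin(np.radians(108.86))])
for r in range(50,92,2):
    w=[]
    ray=P[:3,:3]@[(243-c['cx'])/f,(r-c['cy'])/f,1]; p=P[:3,3]+ray*(.055-P[2,3])/ray[2]
    print(r,im[r,243].tolist(),im[r,238].tolist(),im[r,248].tolist(),'t',((p[:2]-[.6103,.0003])@u-.075).round(4))
E
```

```text
time: 16.05
tool_pos: [0.6481, -0.1038, 0.0246]
tool_rot: [0.002, 0.581, 0.814, 0.001]
contact_force: [0.7, -0.8, 0.5]
gripper_width: 0.002
cart t [-0.1794 -0.1786 -0.0672 -0.0652] ztop 0.0691 y [-0.0113  0.0113]
  -0.13 ztop 0.0677 ymid 0.0001
  -0.098 ztop 0.0687 ymid -0.0001
  -0.072 ztop 0.0689 ymid -0.0
blue t [-0.134  -0.1107]
tcp t -0.18602046071577208 y -0.0024137799415060537 z 0.025079114439929884 [-0.57 -0.21  0.21]
w -0.0 tip z pct [-0.0447 -0.0388 -0.0366 -0.034 ] n 3446
 side -1 tip zmax -0.034 y inner 0.0005 x 0.007 0.012
 side 1 tip zmax -0.0347 y inner 0.0 x 0.006 0.012
50 [202, 137, 55] [200, 131, 50] [160, 133, 110] t 0.1244
52 [186, 121, 45] [174, 110, 43] [171, 161, 141] t 0.122
54 [124, 81, 28] [129, 92, 54] [182, 172, 150] t 0.1196
56 [131, 100, 45] [141, 117, 68] [170, 165, 146] t 0.1171
58 [134, 110, 53] [114, 97, 65] [152, 147, 138] t 0.1147
60 [154, 125, 59] [128, 116, 100] [166, 162, 162] t 0.1122
62 [154, 125, 59] [140, 135, 130] [175, 173, 173] t 0.1097
64 [155, 127, 59] [147, 145, 144] [172, 172, 170] t 0.1073
66 [155, 127, 60] [154, 152, 152] [171, 170, 167] t 0.1048
68 [156, 127, 61] [156, 156, 157] [171, 166, 163] t 0.1023
70 [153, 126, 56] [158, 155, 159] [168, 163, 160] t 0.0998
72 [157, 129, 62] [160, 159, 161] [163, 156, 151] t 0.0973
74 [142, 123, 81] [163, 163, 169] [155, 151, 146] t 0.0947
76 [120, 122, 121] [170, 173, 180] [163, 162, 164] t 0.0922
78 [134, 138, 146] [173, 177, 184] [165, 165, 169] t 0.0896
80 [157, 157, 167] [172, 177, 184] [163, 162, 169] t 0.0871
82 [158, 159, 167] [175, 180, 187] [158, 159, 163] t 0.0845
84 [156, 157, 167] [179, 183, 191] [157, 157, 162] t 0.0819
86 [158, 160, 170] [181, 184, 192] [154, 156, 160] t 0.0794
88 [158, 159, 168] [179, 182, 190] [157, 155, 160] t 0.0768
90 [155, 158, 168] [182, 186, 192] [156, 157, 160] t 0.0742
```

The brass tip is seen at x_r≈0.094 (sleeve ≈0.097). Tail contact is expected after about 38 mm of travel and the stop after about 150 mm. First I'll approach the tail.

```bash

python3 -m pendant '[{"wx":0,"wy":0,"wz":0,"dx":0.008,"dy":0,"dz":0.001,"hand":-1},{"wx":0,"wy":0,"wz":0,"dx":0.018,"dy":0,"dz":0.001,"hand":-1},{"wx":0,"wy":0,"wz":0,"dx":0.026,"dy":0,"dz":0.001,"hand":-1},{"wx":0,"wy":0,"wz":0,"dx":0.03,"dy":0,"dz":0.001,"hand":-1},{"wx":0,"wy":0,"wz":0,"dx":0.03,"dy":0,"dz":0.001,"hand":-1},{"wx":0,"wy":0,"wz":0,"dx":0.03,"dy":0,"dz":0.001,"hand":-1}]'
cat > st.py <<'E'
from h import *
T=T_tool(); u=np.array([np.cos(np.radians(108.86)),np.sin(np.radians(108.86))]); n=np.array([-u[1],u[0]]); D=T[:2,3]-[.6103,.0003]; F=np.array(sensors.state()['contact_force'])
print('t %.4f y %.4f z %.4f  Fpush %.2f Fy %.2f Fz %.2f time %.2f'%(D@u-.075,D@n,T[2,3],-(F[:2]@u),F[:2]@n,F[2],sensors.state()['time']))
E
python3 st.py
```

```text
time: 16.65
tool_pos: [0.6362, -0.0748, 0.0207]
tool_rot: [0.0, 0.581, 0.814, -0.0]
contact_force: [0.1, 0.7, -0.2]
gripper_width: -0.003
t -0.1545 y -0.0003 z 0.0207  Fpush -0.62 Fy -0.35 Fz -0.17 time 16.65
```

```bash

python3 -m pendant '[{"wx":0,"wy":0,"wz":0,"dx":0.003,"dy":0,"dz":0,"hand":-1},{"wx":0,"wy":0,"wz":0,"dx":0.005,"dy":0,"dz":0,"hand":-1},{"wx":0,"wy":0,"wz":0,"dx":0.006,"dy":0,"dz":0,"hand":-1},{"wx":0,"wy":0,"wz":0,"dx":0.007,"dy":0,"dz":0,"hand":-1},{"wx":0,"wy":0,"wz":0,"dx":0.008,"dy":0,"dz":0,"hand":-1},{"wx":0,"wy":0,"wz":0,"dx":0.009,"dy":0,"dz":0,"hand":-1},{"wx":0,"wy":0,"wz":0,"dx":0.01,"dy":0,"dz":0,"hand":-1},{"wx":0,"wy":0,"wz":0,"dx":0.011,"dy":0,"dz":0,"hand":-1},{"wx":0,"wy":0,"wz":0,"dx":0.012,"dy":0,"dz":0,"hand":-1},{"wx":0,"wy":0,"wz":0,"dx":0.014,"dy":0,"dz":0,"hand":-1},{"wx":0,"wy":0,"wz":0,"dx":0.016,"dy":0,"dz":0,"hand":-1},{"wx":0,"wy":0,"wz":0,"dx":0.018,"dy":0,"dz":0,"hand":-1},{"wx":0,"wy":0,"wz":0,"dx":0.02,"dy":0,"dz":0,"hand":-1}]'; python3 st.py
python3 -m pendant '[{"wx":0,"wy":0,"wz":0,"dx":0.002,"dy":0,"dz":0,"hand":-1},{"wx":0,"wy":0,"wz":0,"dx":0.004,"dy":0,"dz":0,"hand":-1},{"wx":0,"wy":0,"wz":0,"dx":0.006,"dy":0,"dz":0,"hand":-1},{"wx":0,"wy":0,"wz":0,"dx":0.008,"dy":0,"dz":0,"hand":-1},{"wx":0,"wy":0,"wz":0,"dx":0.01,"dy":0,"dz":0,"hand":-1},{"wx":0,"wy":0,"wz":0,"dx":0.012,"dy":0,"dz":0,"hand":-1},{"wx":0,"wy":0,"wz":0,"dx":0.014,"dy":0,"dz":0,"hand":-1},{"wx":0,"wy":0,"wz":0,"dx":0.016,"dy":0,"dz":0,"hand":-1},{"wx":0,"wy":0,"wz":0,"dx":0.018,"dy":0,"dz":0,"hand":-1},{"wx":0,"wy":0,"wz":0,"dx":0.02,"dy":0,"dz":0,"hand":-1}]'; python3 st.py; python3 cart.py w7
```

```text
time: 17.73
tool_pos: [0.6299, -0.0562, 0.0208]
tool_rot: [0.0, 0.581, 0.814, 0.0]
contact_force: [0.5, -1.7, -0.1]
gripper_width: -0.001
t -0.1348 y -0.0003 z 0.0208  Fpush 1.80 Fy 0.08 Fz -0.14 time 17.73
time: 18.57
tool_pos: [0.6234, -0.0373, 0.0207]
tool_rot: [0.0, 0.581, 0.814, 0.0]
contact_force: [1.6, -1.1, -0.2]
gripper_width: -0.001
t -0.1148 y -0.0002 z 0.0207  Fpush 1.55 Fy -1.18 Fz -0.22 time 18.57
cart t [-0.1083 -0.1077 -0.0007 -0.    ] ztop 0.069 y [-0.0114  0.0113]
  -0.093 ztop 0.0686 ymid -0.0001
  -0.044 ztop 0.0687 ymid -0.0002
  -0.007 ztop 0.0689 ymid -0.0
blue t [-0.1034 -0.0797]
tcp t -0.11441640485805527 y -0.0002186034182881301 z 0.020700506945500977 [ 1.29 -0.21 -0.74]
```

Sliding with about 2 N drag, tail at -0.103. I'll push on to just short of the earliest possible stop (tail -0.045).

```bash

python3 -m pendant '[{"wx":0,"wy":0,"wz":0,"dx":0.002,"dy":0,"dz":0,"hand":-1},{"wx":0,"wy":0,"wz":0,"dx":0.005,"dy":0,"dz":0,"hand":-1},{"wx":0,"wy":0,"wz":0,"dx":0.008,"dy":0,"dz":0,"hand":-1},{"wx":0,"wy":0,"wz":0,"dx":0.011,"dy":0,"dz":0,"hand":-1},{"wx":0,"wy":0,"wz":0,"dx":0.014,"dy":0,"dz":0,"hand":-1},{"wx":0,"wy":0,"wz":0,"dx":0.017,"dy":0,"dz":0,"hand":-1},{"wx":0,"wy":0,"wz":0,"dx":0.02,"dy":0,"dz":0,"hand":-1},{"wx":0,"wy":0,"wz":0,"dx":0.023,"dy":0,"dz":0,"hand":-1},{"wx":0,"wy":0,"wz":0,"dx":0.026,"dy":0,"dz":0,"hand":-1},{"wx":0,"wy":0,"wz":0,"dx":0.029,"dy":0,"dz":0,"hand":-1},{"wx":0,"wy":0,"wz":0,"dx":0.032,"dy":0,"dz":0,"hand":-1},{"wx":0,"wy":0,"wz":0,"dx":0.035,"dy":0,"dz":0,"hand":-1},{"wx":0,"wy":0,"wz":0,"dx":0.038,"dy":0,"dz":0,"hand":-1},{"wx":0,"wy":0,"wz":0,"dx":0.041,"dy":0,"dz":0,"hand":-1},{"wx":0,"wy":0,"wz":0,"dx":0.044,"dy":0,"dz":0,"hand":-1},{"wx":0,"wy":0,"wz":0,"dx":0.047,"dy":0,"dz":0,"hand":-1},{"wx":0,"wy":0,"wz":0,"dx":0.05,"dy":0,"dz":0,"hand":-1},{"wx":0,"wy":0,"wz":0,"dx":0.053,"dy":0,"dz":0,"hand":-1},{"wx":0,"wy":0,"wz":0,"dx":0.055,"dy":0,"dz":0,"hand":-1},{"wx":0,"wy":0,"wz":0,"dx":0.057,"dy":0,"dz":0,"hand":-1}]'; python3 st.py
```

```text
time: 20.28
tool_pos: [0.605, 0.0167, 0.0208]
tool_rot: [0.0, 0.581, 0.814, 0.0]
contact_force: [1.6, -1.9, -0.4]
gripper_width: 0.001
t -0.0578 y -0.0002 z 0.0208  Fpush 2.36 Fy -0.90 Fz -0.35 time 20.28
```

```bash

python3 -m pendant '[{"wx":0,"wy":0,"wz":0,"dx":0.001,"dy":0,"dz":0,"hand":-1},{"wx":0,"wy":0,"wz":0,"dx":0.002,"dy":0,"dz":0,"hand":-1},{"wx":0,"wy":0,"wz":0,"dx":0.003,"dy":0,"dz":0,"hand":-1},{"wx":0,"wy":0,"wz":0,"dx":0.004,"dy":0,"dz":0,"hand":-1}]'; python3 st.py
python3 -m pendant '[{"wx":0,"wy":0,"wz":0,"dx":0.001,"dy":0,"dz":0,"hand":-1},{"wx":0,"wy":0,"wz":0,"dx":0.002,"dy":0,"dz":0,"hand":-1},{"wx":0,"wy":0,"wz":0,"dx":0.003,"dy":0,"dz":0,"hand":-1},{"wx":0,"wy":0,"wz":0,"dx":0.004,"dy":0,"dz":0,"hand":-1}]'; python3 st.py; python3 cart.py w8
```

```text
time: 20.62
tool_pos: [0.6037, 0.0202, 0.0208]
tool_rot: [0.0, 0.581, 0.814, 0.0]
contact_force: [1.4, -2.1, 0.4]
gripper_width: -0.001
t -0.0540 y -0.0002 z 0.0208  Fpush 2.45 Fy -0.62 Fz 0.40 time 20.62
time: 20.95
tool_pos: [0.6024, 0.024, 0.0208]
tool_rot: [0.0, 0.581, 0.814, 0.0]
contact_force: [3.1, -2.3, 1.0]
gripper_width: -0.001
t -0.0500 y -0.0002 z 0.0208  Fpush 3.19 Fy -2.14 Fz 0.98 time 20.95
cart t [-0.0438 -0.0432 -0.0006 -0.    ] ztop 0.0701 y [-0.0112  0.0112]
  -0.039 ztop 0.0731 ymid -0.0004
  -0.02 ztop 0.0691 ymid 0.0
  -0.005 ztop 0.0688 ymid -0.0
blue t [-0.0386 -0.0148]
tcp t -0.04979684744900621 y -0.00018057857305026474 z 0.02076482811007601 [ 1.7  -2.03 -0.34]
```

```bash
echo '
import sys
if len(sys.argv)>1: sys.exit(-(F[:2]@u)>float(sys.argv[1]))' >> st.py
python3 -m pendant '[{"wx":0,"wy":0,"wz":0,"dx":0.0007,"dy":0,"dz":0,"hand":-1},{"wx":0,"wy":0,"wz":0,"dx":0.0014,"dy":0,"dz":0,"hand":-1},{"wx":0,"wy":0,"wz":0,"dx":0.002,"dy":0,"dz":0,"hand":-1}]' >/dev/null; python3 st.py 4.5 || exit
python3 -m pendant '[{"wx":0,"wy":0,"wz":0,"dx":0.0007,"dy":0,"dz":0,"hand":-1},{"wx":0,"wy":0,"wz":0,"dx":0.0014,"dy":0,"dz":0,"hand":-1},{"wx":0,"wy":0,"wz":0,"dx":0.002,"dy":0,"dz":0,"hand":-1}]' >/dev/null; python3 st.py 4.5 || exit
python3 -m pendant '[{"wx":0,"wy":0,"wz":0,"dx":0.0007,"dy":0,"dz":0,"hand":-1},{"wx":0,"wy":0,"wz":0,"dx":0.0014,"dy":0,"dz":0,"hand":-1},{"wx":0,"wy":0,"wz":0,"dx":0.002,"dy":0,"dz":0,"hand":-1}]' >/dev/null; python3 st.py 4.5 || exit
python3 -m pendant '[{"wx":0,"wy":0,"wz":0,"dx":0.0007,"dy":0,"dz":0,"hand":-1},{"wx":0,"wy":0,"wz":0,"dx":0.0014,"dy":0,"dz":0,"hand":-1},{"wx":0,"wy":0,"wz":0,"dx":0.002,"dy":0,"dz":0,"hand":-1}]' >/dev/null; python3 st.py 4.5 || exit
python3 -m pendant '[{"wx":0,"wy":0,"wz":0,"dx":0.0005,"dy":0,"dz":0,"hand":-1},{"wx":0,"wy":0,"wz":0,"dx":0.001,"dy":0,"dz":0,"hand":-1}]' >/dev/null; python3 st.py 4.5 || exit
python3 -m pendant '[{"wx":0,"wy":0,"wz":0,"dx":0.0005,"dy":0,"dz":0,"hand":-1},{"wx":0,"wy":0,"wz":0,"dx":0.001,"dy":0,"dz":0,"hand":-1}]' >/dev/null; python3 st.py 4.5 || exit
python3 -m pendant '[{"wx":0,"wy":0,"wz":0,"dx":0.0005,"dy":0,"dz":0,"hand":-1},{"wx":0,"wy":0,"wz":0,"dx":0.001,"dy":0,"dz":0,"hand":-1}]' >/dev/null; python3 st.py 4.5 || exit
```

```text
t -0.0480 y -0.0002 z 0.0208  Fpush 2.61 Fy -1.66 Fz 0.10 time 21.25False
```

```bash
sed -i 's/sys.exit(-(F\[:2\]@u)>float(sys.argv\[1\]))/sys.exit(int(-(F[:2]@u)>float(sys.argv[1])))/' st.py
python3 -m pendant '[{"wx":0,"wy":0,"wz":0,"dx":0.0007,"dy":0,"dz":0,"hand":-1},{"wx":0,"wy":0,"wz":0,"dx":0.0014,"dy":0,"dz":0,"hand":-1},{"wx":0,"wy":0,"wz":0,"dx":0.002,"dy":0,"dz":0,"hand":-1}]' >/dev/null; python3 st.py 4.5 || exit
python3 -m pendant '[{"wx":0,"wy":0,"wz":0,"dx":0.0007,"dy":0,"dz":0,"hand":-1},{"wx":0,"wy":0,"wz":0,"dx":0.0014,"dy":0,"dz":0,"hand":-1},{"wx":0,"wy":0,"wz":0,"dx":0.002,"dy":0,"dz":0,"hand":-1}]' >/dev/null; python3 st.py 4.5 || exit
python3 -m pendant '[{"wx":0,"wy":0,"wz":0,"dx":0.0007,"dy":0,"dz":0,"hand":-1},{"wx":0,"wy":0,"wz":0,"dx":0.0014,"dy":0,"dz":0,"hand":-1},{"wx":0,"wy":0,"wz":0,"dx":0.002,"dy":0,"dz":0,"hand":-1}]' >/dev/null; python3 st.py 4.5 || exit
python3 -m pendant '[{"wx":0,"wy":0,"wz":0,"dx":0.0005,"dy":0,"dz":0,"hand":-1},{"wx":0,"wy":0,"wz":0,"dx":0.001,"dy":0,"dz":0,"hand":-1}]' >/dev/null; python3 st.py 4.5 || exit
python3 -m pendant '[{"wx":0,"wy":0,"wz":0,"dx":0.0005,"dy":0,"dz":0,"hand":-1},{"wx":0,"wy":0,"wz":0,"dx":0.001,"dy":0,"dz":0,"hand":-1}]' >/dev/null; python3 st.py 4.5 || exit
python3 -m pendant '[{"wx":0,"wy":0,"wz":0,"dx":0.0005,"dy":0,"dz":0,"hand":-1},{"wx":0,"wy":0,"wz":0,"dx":0.001,"dy":0,"dz":0,"hand":-1}]' >/dev/null; python3 st.py 4.5 || exit
python3 -m pendant '[{"wx":0,"wy":0,"wz":0,"dx":0.0005,"dy":0,"dz":0,"hand":-1},{"wx":0,"wy":0,"wz":0,"dx":0.001,"dy":0,"dz":0,"hand":-1}]' >/dev/null; python3 st.py 4.5 || exit
```

```text
t -0.0459 y -0.0002 z 0.0208  Fpush 3.41 Fy -1.63 Fz 0.42 time 21.50
t -0.0439 y -0.0002 z 0.0208  Fpush 2.64 Fy -2.67 Fz 0.04 time 21.75
t -0.0419 y -0.0002 z 0.0208  Fpush 4.60 Fy -1.72 Fz 0.95 time 22.00
```

```bash

python3 -m pendant '[{"wx":0,"wy":0,"wz":0,"dx":0,"dy":0,"dz":0,"hand":-1}]' >/dev/null; python3 st.py
python3 -m pendant '[{"wx":0,"wy":0,"wz":0,"dx":0.0004,"dy":0,"dz":0,"hand":-1}]' >/dev/null; python3 st.py 5 || exit
python3 -m pendant '[{"wx":0,"wy":0,"wz":0,"dx":0.0004,"dy":0,"dz":0,"hand":-1}]' >/dev/null; python3 st.py 5 || exit
python3 -m pendant '[{"wx":0,"wy":0,"wz":0,"dx":0.0004,"dy":0,"dz":0,"hand":-1}]' >/dev/null; python3 st.py 5 || exit
python3 -m pendant '[{"wx":0,"wy":0,"wz":0,"dx":0.0004,"dy":0,"dz":0,"hand":-1}]' >/dev/null; python3 st.py 5 || exit
python3 -m pendant '[{"wx":0,"wy":0,"wz":0,"dx":0.0004,"dy":0,"dz":0,"hand":-1}]' >/dev/null; python3 st.py 5 || exit
python3 -m pendant '[{"wx":0,"wy":0,"wz":0,"dx":0.0004,"dy":0,"dz":0,"hand":-1}]' >/dev/null; python3 st.py 5 || exit
python3 -m pendant '[{"wx":0,"wy":0,"wz":0,"dx":0.0004,"dy":0,"dz":0,"hand":-1}]' >/dev/null; python3 st.py 5 || exit
python3 -m pendant '[{"wx":0,"wy":0,"wz":0,"dx":0.0004,"dy":0,"dz":0,"hand":-1}]' >/dev/null; python3 st.py 5 || exit
python3 -m pendant '[{"wx":0,"wy":0,"wz":0,"dx":0.0004,"dy":0,"dz":0,"hand":-1}]' >/dev/null; python3 st.py 5 || exit
python3 -m pendant '[{"wx":0,"wy":0,"wz":0,"dx":0.0004,"dy":0,"dz":0,"hand":-1}]' >/dev/null; python3 st.py 5 || exit
```

```text
t -0.0418 y -0.0002 z 0.0208  Fpush 2.96 Fy -1.95 Fz 0.58 time 22.08
t -0.0416 y -0.0002 z 0.0208  Fpush 3.03 Fy -1.53 Fz 1.05 time 22.17
t -0.0412 y -0.0001 z 0.0207  Fpush 3.46 Fy -2.17 Fz 0.06 time 22.25
t -0.0409 y -0.0002 z 0.0208  Fpush 3.50 Fy -1.19 Fz 1.40 time 22.33
t -0.0405 y -0.0002 z 0.0208  Fpush 2.71 Fy -2.36 Fz 0.94 time 22.42
t -0.0401 y -0.0001 z 0.0207  Fpush 3.24 Fy -1.82 Fz 0.82 time 22.50
t -0.0397 y -0.0002 z 0.0208  Fpush 3.91 Fy -1.77 Fz 0.89 time 22.58
t -0.0393 y -0.0002 z 0.0208  Fpush 3.01 Fy -2.17 Fz 1.68 time 22.67
t -0.0388 y -0.0001 z 0.0207  Fpush 3.82 Fy -2.27 Fz 1.22 time 22.75
t -0.0384 y -0.0002 z 0.0208  Fpush 3.65 Fy -2.34 Fz 0.52 time 22.83
t -0.0384 y -0.0002 z 0.0208  Fpush 5.73 Fy -1.62 Fz 0.74 time 22.92
```

Motion stalled at t = -0.0384 with the force rising. I'll check with a hold and one more small step.

```bash

python3 -m pendant '[{"wx":0,"wy":0,"wz":0,"dx":0,"dy":0,"dz":0,"hand":-1}]' >/dev/null; python3 st.py 7 || exit
python3 -m pendant '[{"wx":0,"wy":0,"wz":0,"dx":0.0002,"dy":0,"dz":0,"hand":-1}]' >/dev/null; python3 st.py 7 || exit
python3 -m pendant '[{"wx":0,"wy":0,"wz":0,"dx":0.0002,"dy":0,"dz":0,"hand":-1}]' >/dev/null; python3 st.py 7 || exit
```

```text
t -0.0384 y -0.0002 z 0.0208  Fpush 4.72 Fy -1.67 Fz -0.33 time 23.00
t -0.0384 y -0.0002 z 0.0208  Fpush 4.87 Fy -2.53 Fz 0.39 time 23.08
t -0.0384 y -0.0002 z 0.0208  Fpush 6.44 Fy -2.35 Fz -0.60 time 23.17
```

```bash

python3 -m pendant '[{"wx":0,"wy":0,"wz":0,"dx":0.0003,"dy":0,"dz":0,"hand":-1},{"wx":0,"wy":0,"wz":0,"dx":0.0003,"dy":0,"dz":0,"hand":-1}]' >/dev/null; python3 st.py
python3 -m pendant '[{"wx":0,"wy":0,"wz":0,"dx":-0.003,"dy":0,"dz":0,"hand":-1},{"wx":0,"wy":0,"wz":0,"dx":-0.015,"dy":0,"dz":0,"hand":-1},{"wx":0,"wy":0,"wz":0,"dx":-0.035,"dy":0,"dz":0,"hand":-1},{"wx":0,"wy":0,"wz":0,"dx":-0.06,"dy":0,"dz":-0.03,"hand":-1},{"wx":0,"wy":0,"wz":0,"dx":-0.06,"dy":0,"dz":-0.07,"hand":-1},{"wx":0,"wy":0,"wz":0,"dx":-0.06,"dy":0,"dz":-0.11,"hand":-1},{"wx":0,"wy":0,"wz":0,"dx":-0.02,"dy":0,"dz":-0.15,"hand":-1},{"wx":0,"wy":0,"wz":0,"dx":0.015,"dy":0,"dz":-0.19,"hand":-1},{"wx":0,"wy":0,"wz":0,"dx":0.015,"dy":0,"dz":-0.23,"hand":-1},{"wx":0,"wy":0,"wz":0,"dx":0.015,"dy":0,"dz":-0.27,"hand":-1},{"wx":0,"wy":0,"wz":0,"dx":0.015,"dy":0,"dz":-0.28,"hand":-1},{"wx":0,"wy":0,"wz":0,"dx":0.015,"dy":0,"dz":-0.28,"hand":-1},{"wx":0,"wy":0,"wz":0,"dx":0.015,"dy":0,"dz":-0.28,"hand":-1},{"wx":0,"wy":0,"wz":0,"dx":0.015,"dy":0,"dz":-0.28,"hand":-1}]'
python3 cart.py w9
python3 - <<'E'
from h import *
im,d,c,P=grab('top'); print([ (n,[np.round(r['position'],3).tolist() for r in finder.look_for('top',n)[:2]]) for n in ('cartridge_b_center','stop','pen_cup')])
w=cv2.imread('pics/w9.png')[...,::-1]
print(w.shape); save('w9b',cv2.resize(w[0:240,150:370],None,fx=2.5,fy=2.5))
E
```

```text
t -0.0384 y -0.0002 z 0.0208  Fpush 8.57 Fy -1.53 Fz -0.30 time 23.33
time: 24.5
tool_pos: [0.5926, 0.0502, 0.2991]
tool_rot: [-0.001, 0.581, 0.814, -0.001]
contact_force: [-0.3, -0.7, 0.0]
gripper_width: 0.003
cart t [-0.0274 -0.0271 -0.0008 -0.0006] ztop 0.0693 y [-0.0106  0.0114]
  -0.024 ztop 0.0678 ymid 0.0004
  -0.013 ztop 0.0694 ymid 0.0004
  -0.004 ztop 0.0695 ymid 0.0005
blue t [-0.0271 -0.0022]
knob t,y 0.0802 -0.0275 162
tcp t -0.022065551002052104 y 0.0009782844716760778 z 0.2979448245651436 [ 0.87 -0.48 -0.48]
[('cartridge_b_center', [[0.511, -0.244, 0.045]]), ('stop', [[0.634, 0.382, 0.082]]), ('pen_cup', [[0.389, -0.183, 0.032]])]
(384, 512, 3)
```

View pics/w9b.png

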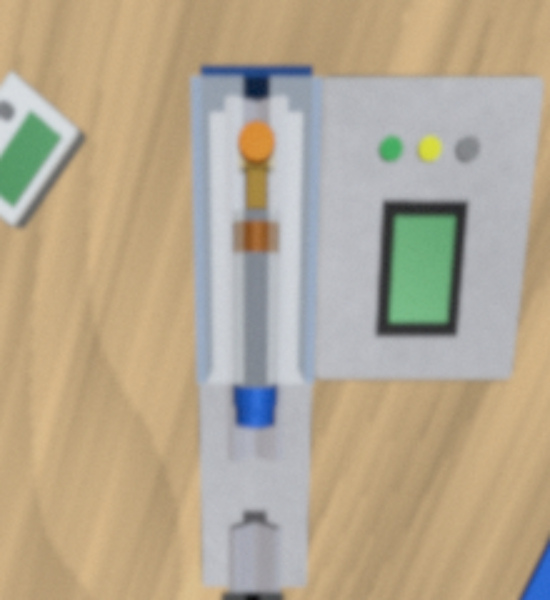

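The view shows the cartridge under the hood, tail at x_r -0.027 (16 px below the mouth), and the front rim at crop row ~212 meeting the brass. Finally, I'll check the knob position and the gap.

```bash
python3 - <<'E'
from h import *
im,d,c,P=grab('wrist'); X=cloud(d,c,P); I=im.astype(int)
u=np.array([np.cos(np.radians(108.86)),np.sin(np.radians(108.86))]); n=np.array([-u[1],u[0]])
def ty(p): D=p[...,:2]-np.array([.6103,.0003]); return D@u-.075, D@n
t,y=ty(X)
o=(I[...,0]>200)&(I[...,1]<170)&(I[...,2]<90)&(abs(X[...,2]-.103)<.006)&(abs(y)<.015); print('knob now',t[o].mean(),y[o].mean(),o.sum(),'before 0.1197')
f=192/np.tan(np.radians(c['fov_y'])/2)
for r in range(60,104,2):
    o=[]
    for h in (.061,.068):
        ray=P[:3,:3]@[(252-c['cx'])/f,(r-c['cy'])/f,1]; p=P[:3,3]+ray*(h-P[2,3])/ray[2]; o.append(ty(p)[0].round(4))
    print(r,I[r,252].tolist(),o)
print(sensors.state()['time'],sensors.state()['joint_vel'].round(3))
E
```

```text
knob now 0.11921895696301973 4.706345181143719e-06 140 before 0.1197
60 [216, 144, 57] [np.float64(0.1217), np.float64(0.1206)]
62 [209, 141, 57] [np.float64(0.1193), np.float64(0.1182)]
64 [146, 90, 32] [np.float64(0.1169), np.float64(0.1158)]
66 [126, 97, 46] [np.float64(0.1144), np.float64(0.1134)]
68 [155, 127, 62] [np.float64(0.112), np.float64(0.1109)]
70 [167, 136, 66] [np.float64(0.1095), np.float64(0.1085)]
72 [166, 137, 67] [np.float64(0.107), np.float64(0.1061)]
74 [166, 136, 66] [np.float64(0.1045), np.float64(0.1036)]
76 [167, 135, 67] [np.float64(0.102), np.float64(0.1012)]
78 [165, 134, 63] [np.float64(0.0995), np.float64(0.0987)]
80 [166, 134, 64] [np.float64(0.097), np.float64(0.0963)]
82 [160, 134, 81] [np.float64(0.0945), np.float64(0.0938)]
84 [137, 137, 135] [np.float64(0.092), np.float64(0.0913)]
86 [132, 133, 142] [np.float64(0.0894), np.float64(0.0888)]
88 [153, 115, 90] [np.float64(0.0869), np.float64(0.0863)]
90 [164, 107, 56] [np.float64(0.0843), np.float64(0.0838)]
92 [164, 106, 54] [np.float64(0.0817), np.float64(0.0812)]
94 [164, 108, 55] [np.float64(0.0792), np.float64(0.0787)]
96 [167, 111, 60] [np.float64(0.0766), np.float64(0.0762)]
98 [164, 107, 57] [np.float64(0.074), np.float64(0.0736)]
100 [152, 118, 102] [np.float64(0.0714), np.float64(0.071)]
102 [131, 135, 143] [np.float64(0.0687), np.float64(0.0684)]
24.8 [ 0.001 -0.004 -0.01  -0.002 -0.001  0.001]
```

The brass runs straight into the cartridge's front at x_r ≈ 0.093 with no gap visible, and the knob has not moved (0.1192 now, 0.1197 before). I'm handing in.

```bash
python3 -c "
from plant import job; print(job.job_done())"
```

```text
the job is handed in; nothing more can be done
None
```

The blue-capped cartridge is in the reader, resting against the brass stop, and the job was handed in at about 25 s. No verdict was reported.

**What I did**
- **Lift:** I took the cartridge out of the cradle. The first grip closed on empty air because the real fingertips sit about 30 mm behind the stated TCP. The fingers pressed on the top of the cartridge with about 5 N. I measured the offset, went lower and gripped it properly.
- **Lay in the groove:** I laid it in the open groove, window end towards the hood, touching down at about 6 N, and released it.
- **Push:** With the fingers shut I pushed it by its tail at about 2–3.5 N of drag. It then stopped dead while the push rose to 8.6 N, which puts roughly 5 N on the stop, below its 12 N slip limit. I then backed off and clear.

**Last checks**

| Check | Result |
|---|---|
| Cartridge in the groove | y about 0.5 mm, top 69 mm high |
| Tail | 27 mm out of the hood |
| Front | about 93 mm inside, no gap visible to the brass |
| Stop knob | 119.2 mm now, 119.7 mm before (within camera error) |
| Yellow cartridge | about 2 mm from its first reading (within camera error) |
| Gripper force | about zero after release |

**Not confirmed**
- **Stop detector:** the top camera's "stop" finder gave a spurious hit, at (0.634, 0.382), so I used the wrist-camera measurement instead.
- **Resting contact:** the small force between cartridge and stop after release can't be measured directly. I inferred it from the stall and the picture.
- **Bystanders:** I did not re-measure them, except one top-camera reading of the pen cup that I had no earlier value to compare with.

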